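Square a notched board into the drilling jig

TASK

Someone left the open tray of barrel nuts standing on the drilling jig: carry it, level and without spilling any, back into the empty bay of the fittings rack. Then lay the notched board on the jig, laminate side up, and push it square and flush into the corner, so that its full-length edge lies against the long fence and its plain end (not the notched one) against the end stop, ready for clamping and drilling. Leave everything else on the bench where it is.

Things in the scene. Friction and masses are not known exactly. Their poses are not given: they have to be found in the camera images.
- jig_corner (a point): Inner corner of the fixed drilling jig, on the top of its base, 18 mm above the bench; z up. The long fence's inner face is the plane x = 0 here (fence beyond it, at +x, from y = -216 to +24 mm, 40 mm wide); the end stop's is y = 0 (stop beyond it, at +y, 24 mm wide, from x = -136 to -8 mm). Both are 22 mm high. The board's board_corner belongs here, its long axis along y.
- jig_base (a point): Centre of the top of the jig's plywood base (200 mm along x, 240 mm along y, 18 mm thick), axes as jig_corner. The bare part reaches from the near edge (x = -100 mm here) to the fence (x = 60) and from the open end (y = -120) to the stop (y = 96).
- clamp_top (a point): Top of the steel toggle clamp that stands open on the long fence, an obstacle 98 mm above the bench; it covers about 20 mm to the board side of this point (never beyond the fence's inner face), 55 mm behind it along jig x, and 13 mm either way along jig y.
- board_center (a point): Centre, half-way up, of the notched board: chipboard, dark laminate on top, 56 (x) x 150 (y) x 18 (z) mm, about 0.11 kg, lying flat on the bench. +y is the plain end, -y the notched end; +x is the full-length edge that goes to the long fence. The notch, 20 mm (x) by 24 mm (y), is cut through the -x -y corner.
- board_corner (a point): Lower corner of the notched board where its plain end meets its full-length edge (28, 75, -9 mm from board_center, in the board's axes).
- board_far_corner (a point): Lower corner at the other end of the board's full-length edge (28, -75, -9 mm from board_center).
- tray_handle (a point): Where to grip the open wooden tray: centre of its upright handle, a board 12 mm thick (x), 64 mm long (y), its top 14 mm above this point. Tray 70 (x) x 104 (y) mm, walls 30 mm high, underside 60 mm below this point, 0.18 kg empty. The handle stands on the divider between the two compartments. It starts on the jig's base.
- nut0_center (a point): Centre of loose steel barrel nut 0, a plain cylinder 14 mm across and 26 mm long (along y), 25 g, lying in the tray
- nut1_center (a point): Centre of loose steel barrel nut 1, a plain cylinder 14 mm across and 26 mm long (along y), 25 g, lying in the tray
- nut2_center (a point): Centre of loose steel barrel nut 2, a plain cylinder 14 mm across and 26 mm long (along y), 25 g, lying in the tray
- nut3_center (a point): Centre of loose steel barrel nut 3, a plain cylinder 14 mm across and 26 mm long (along y), 25 g, lying in the tray
- bay (a point): Centre of the rubber-lined floor of the fixed fittings rack's empty bay, 12 mm above the bench. The bay is 120 (x) x 80 (y) mm inside; its rims and divider, 8 mm thick, rise 16 mm above this floor. The tray goes in with its handle along this x, either way round. The bay beside it, 88 mm away along y, holds a full tray of the same make.
- offcut: Plain strip of the same laminated board without a notch, 40 x 110 x 18 mm, long along y, lying beside the notched board (not to be used or moved); origin under its centre
- sanding_block: Cork sanding block 47 (x) x 90 (y) x 32 mm high, on the other side of the notched board; origin under its centre
- glue_bottle: Standing glue bottle, 64 mm across, 168 mm high; origin under its centre
- spray_can: Standing can, 58 mm across, 176 mm high; origin under its centre
- tape_measure: Tape measure standing on edge, 40 (x) x 66 (y) x 65 mm high; origin under its centre
- edging_roll: Ring-shaped roll of edging lying flat, 90 mm outside, 60 mm inside, 22 mm high; origin under its centre
Not all that is in view belongs to the job. What is shaped like the part that bears board_center but red or white is not meant.

How it is judged:
At the end, for the whole second after the job is handed in: The tray stands level on the empty bay's floor (within 12 mm along, 10 mm across) with all four nuts in it; the notched board lies flat on the jig, its full-length edge within 2.5 mm of the long fence at both ends, its plain end within 2.5 mm of the end stop; both released and at rest (x of board_corner in the frame of jig_corner between -0.0025 and 0.003 m and y of board_corner in the frame of jig_corner between -0.0025 and 0.003 m and x of board_far_corner in the frame of jig_corner between -0.0025 and 0.003 m and z of board_corner in the frame of jig_corner between -0.003 and 0.003 m and height (world z) of board_center above 0.022 m and angle between board_center's own z axis and vertical below 0.05 rad and linear speed of board below 0.01 m/s and x of tray_handle in the frame of bay between -0.012 and 0.012 m and y of tray_handle in the frame of bay between -0.01 and 0.01 m and z of tray_handle in the frame of bay between 0.056 and 0.064 m and angle between tray_handle's own z axis and vertical below 0.06 rad and angle between the y axis of tray_handle and the x axis of bay, either way round below 0.2 rad and x of nut0_center in the frame of tray_handle between -0.035 and 0.035 m and y of nut0_center in the frame of tray_handle between -0.052 and 0.052 m and z of nut0_center in the frame of tray_handle between -0.06 and -0.03 m and x of nut1_center in the frame of tray_handle between -0.035 and 0.035 m and y of nut1_center in the frame of tray_handle between -0.052 and 0.052 m and z of nut1_center in the frame of tray_handle between -0.06 and -0.03 m and x of nut2_center in the frame of tray_handle between -0.035 and 0.035 m and y of nut2_center in the frame of tray_handle between -0.052 and 0.052 m and z of nut2_center in the frame of tray_handle between -0.06 and -0.03 m and x of nut3_center in the frame of tray_handle between -0.035 and 0.035 m and y of nut3_center in the frame of tray_handle between -0.052 and 0.052 m and z of nut3_center in the frame of tray_handle between -0.06 and -0.03 m); the robot touches nothing.
It fails at once if the tray was tilted more than about 20 degrees (angle between tray_handle's own z axis and vertical above 0.35 rad).
It fails at once if a barrel nut was spilled (distance between any of nut0_center, nut1_center, nut2_center, nut3_center and tray_handle above 0.09 m).
It fails at once if another thing on the bench was shoved (more than 20 mm) (distance of any of offcut, sanding_block, glue_bottle, spray_can, tape_measure, edging_roll from where it was at the start of the episode above 0.02 m).
It fails at once if the glue bottle or the can was knocked over (angle between any of glue_bottle, spray_can's own z axis and vertical above 0.3 rad).
It also fails if it takes over 72 s, if anything falls off the work surface, if the arm or the gripper's body presses on something with over 40 N, if the wrist force passes 120 N, or if a joint passes its speed limit or range.

ROBOT

A 6-joint arm with a two-finger parallel gripper is mounted at the origin on the work surface. World frame = base frame: x ahead of the robot, y to its left, z up, the work surface at z = 0. Lengths are in m, angles in rad, forces in N, time in s.
With the tool pointing down it reaches from about 0.2 to 0.875 m from the base axis. Payload 3.4 kg.
Tool frame: the origin (TCP) lies at the very end of the fingers, on their centre line; the grasp point (between the pads) lies behind it (robot.grip_point_offset is the z of the grasp point in the tool frame, in m); z points along the fingers, y is the direction in which the jaws open and shut (so a half turn about z gives the same grasp; the last joint's range is limited). The gripper opens to 94 mm and grips with 3 to 60 N. Pads are 16 mm wide; open, the fingers measure 119 mm over their backs; the gripper's body (75 mm by 177 mm) begins 78 mm behind the grasp point.
Start: joints at [-0.121, 0.276, 1.505, -0, 1.361, -0.121], TCP at [0.575, -0, 0.166] pointing down, gripper open.
Joint ranges: [-2.89, 2.89], [-0.75, 2.08], [0.22, 2.7], [-1.18, 4.32], [0.11, 2.71], [-2.7, 2.7]. Speed limits (rad/s): [2.57, 2.57, 3.14, 3.14, 3.14, 3.14].

INTERFACE

Orientations are given as a unit quaternion [x, y, z, w].
In Python, from plant import monitor, cams, job, robot gives the robot as it stands.
- The arm moves only by the tool jog_arm, never from a script. Its argument "steps" is a list of rows, each a list of 3 entries, a list of its own where there are three numbers: the shift along the world's x, y, z in cm, then the turn about the world's z in rad, then the closure, from -1 (fully open) to 1 (shut). A call has 1 to 20 rows; each row shifts and turns the commanded pose from where the row before left it; what a row does not reach is not made up. A row lasts 1/8 s, in which the tool goes at most 62.5 mm and 10.7 degrees, less where a joint would pass 70% of its speed; a pose out of reach is approached as far as the arm can. A call is refused whole if a number of a shift passes 6.25 or a number of a turn 0.188, either way. A call with a gripper value outside its range is refused whole. The fingers move at their own pace and stop on an object; the grip force is fixed at half the most. Time passes only in rows, so rows that do not move let the fingers close. It gives the time, the measured TCP pose, the force and the opening at its end, in the units of the state.
- monitor.get_state(): the state, without advancing time (a new reading comes with each control period).
- cams.camera(name): name is "scene" or "side" or "wrist"; returns a dict with "img" (384x512x3 uint8, red, green, blue), "range_z" (384x512 float32, m along the optical axis (not along the pixel's ray), 0 where there is no reading), "fx", "fy", "cx", "cy" (pixels), "R" (3x3) and "t" (3): a world point X has camera coordinates R X + t. Camera axes: x right, y down, z forward; pixel columns grow to the right and rows downward; lengths in m; the calibration is good to about 2 mm. A picture is of the moment at which its call begins.
- job.hand_in(): hands the job in, once; it reports no verdict.
The state is a dict: "t": time; "joints": joint angles; "joint_velocities": joint speeds; "joint_efforts": joint torques, N m; "ee_pos": TCP position; "eef_rot": TCP orientation; "contact_force": force on the tool from outside, world axes, zero at the start; "torque": the same for the moment, N m; "opening": finger opening in m.
Only numpy, scipy, OpenCV 4.12 (cv2) and the standard library are available. Lean on these libraries where they do the work, as an engineer would, in place of code of your own. Each camera call takes 0.05 s, during which the arm holds its last target.

## Working session

There is one attempt and no reset: what is moved stays moved. The work goes in short steps, Python scripts to look and compute and a tool call to move; the robot and the scene stay as the last step left them, time stands still between calls to the robot, and variables do not carry over. Pictures are saved under pics/ and viewed, and the job is handed in when it is done.

Besides the shell and the picture viewer there is one more tool, called after ">>>" as name([rows], argument=value, ...), one row to a line, values as JSON. jog_arm: Moves the arm, as the interface text tells. Its arguments: {"type":"object","properties":{"steps":{"type":"array","items":{"type":"array"}}},"required":["steps"]}

```bash
ls; mkdir -p pics; cat > h.py <<'E'
import numpy as np,cv2
from plant import monitor,cams,job,robot
def grab(n,tag):
    c=cams.camera(n); cv2.imwrite(f'pics/{tag}.png',cv2.cvtColor(c['img'],cv2.COLOR_RGB2BGR)); np.savez(f'{tag}.npz',**{k:np.asarray(v) for k,v in c.items()}); return c
def load(tag): return dict(np.load(f'{tag}.npz'))
def plane(c,u,v,z):
    d=c['R'].T@np.array([(u-c['cx'])/c['fx'],(v-c['cy'])/c['fy'],1.]); o=-c['R'].T@c['t']
    return o+d*(z-o[2])/d[2]
def cloud(c):
    v,u=np.mgrid[:384,:512]; z=c['range_z']
    P=np.stack([(u-c['cx'])/c['fx']*z,(v-c['cy'])/c['fy']*z,z],-1)
    W=(P-c['t'])@c['R']; W[z==0]=np.nan
    return W
def proj(c,X):
    p=c['R']@np.asarray(X)+c['t']; return p[:2]/p[2]*[c['fx'],c['fy']]+[c['cx'],c['cy']]
E
python3 - <<'E'
from h import *
s=monitor.get_state(); print(s['t'],s['ee_pos'],s['eef_rot'],s['opening'],robot.grip_point_offset)
for n in ['scene','side','wrist']:
    c=grab(n,n+'0'); print(n,-c['R'].T@c['t'],c['R'][2])
E
```

```text
pics
0.0 [5.74364460e-01 8.74173491e-05 1.65319338e-01] [ 7.07095290e-01  7.07117706e-01 -5.46275080e-04 -7.08562988e-04] 0.09394876173892364 -0.0188
scene [1.10568717 0.16452708 1.0257291 ] [-0.52345448 -0.11566613 -0.8441663 ]
side [0.49070446 0.78667536 0.92330289] [ 0.03403736 -0.6670932  -0.74419629]
wrist [0.5751748  0.06676113 0.38385763] [-0.00220353 -0.23235682 -0.97262812]
```

View pics/scene0.png

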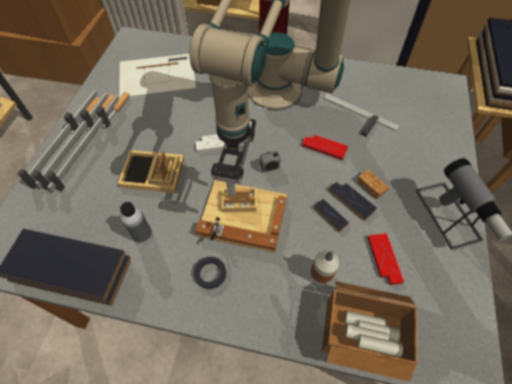

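View pics/side0.png

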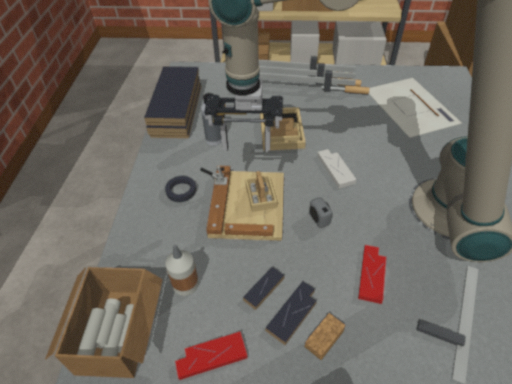

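View pics/wrist0.png

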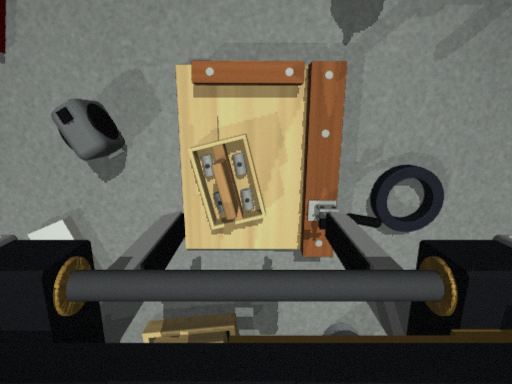

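Candidates for the notched board: dark notched at scene (352,199) / side (291,311); dark plain strip, the offcut, at scene (330,214); red ones at scene (325,147) and (385,258); white at scene (210,143). By the description I choose the dark one at (352,199). I'll check it in a crop.

```bash
python3 - <<'E'
from h import *
a=load('scene0')['img'][165:250,290:400,::-1]; b=load('side0')['img'][255:365,225:355,::-1]
cv2.imwrite('pics/crop1.png',np.hstack([cv2.resize(a,(390,400),interpolation=2),cv2.resize(b,(400,400),interpolation=2)]))
a=load('wrist0')['img'][50:265,170:355,::-1]
cv2.imwrite('pics/crop2.png',cv2.resize(a,None,fx=2.7,fy=2.7,interpolation=2))
a=load('scene0')['img'][140:250,110:295,::-1]
cv2.imwrite('pics/crop3.png',cv2.resize(a,None,fx=4,fy=4,interpolation=2))
c=load('wrist0');W=cloud(c)
for p in [(220,200),(270,120),(325,100),(250,72),(225,175),(320,212),(235,300)]: print(p,W[p[1],p[0]].round(4))
c=load('scene0');W=cloud(c)
for p in [(352,199),(330,214),(375,182),(138,168),(270,210)]: print(p,W[p[1],p[0]].round(4))
c=load('side0');W=cloud(c)
for p in [(291,311),(264,287),(325,335),(262,190),(284,136)]: print(p,W[p[1],p[0]].round(4))
E
```

```text
(220, 200) [ 0.5302 -0.0306  0.0357]
(270, 120) [0.5934 0.0682 0.0178]
(325, 100) [0.6558 0.0907 0.0391]
(250, 72) [0.569  0.1208 0.0406]
(225, 175) [0.543  0.0114 0.0877]
(320, 212) [ 0.6523 -0.0386  0.06  ]
(235, 300) [0.57   0.0224 0.3198]
(352, 199) [0.4529 0.3363 0.0168]
(330, 214) [0.5242 0.274  0.0209]
(375, 182) [0.3814 0.4011 0.0299]
(138, 168) [ 0.4848 -0.3716  0.0119]
(270, 210) [0.5509 0.0916 0.0213]
(291, 311) [0.452  0.3424 0.0181]
(264, 287) [0.5169 0.2826 0.0172]
(325, 335) [0.3782 0.4014 0.0297]
(262, 190) [0.5329 0.0245 0.08  ]
(284, 136) [ 0.475  -0.2416  0.0453]
```

View pics/crop1.png

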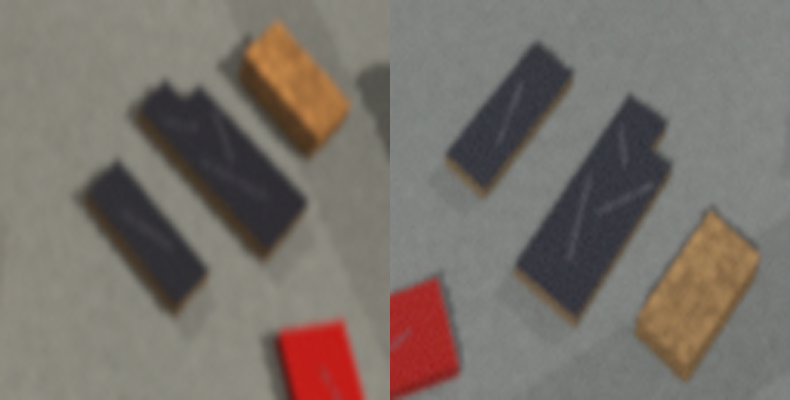

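View pics/crop2.png

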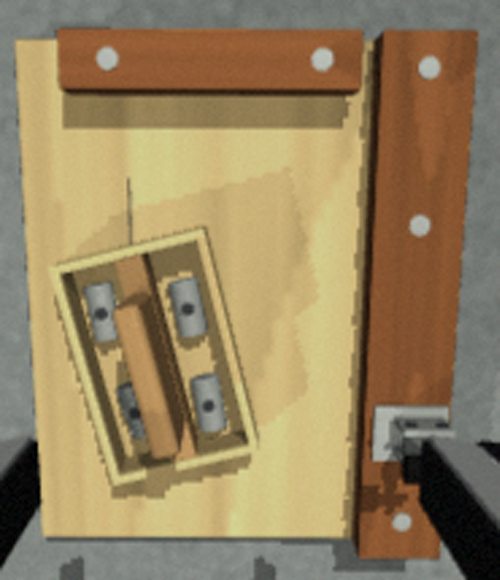

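View pics/crop3.png

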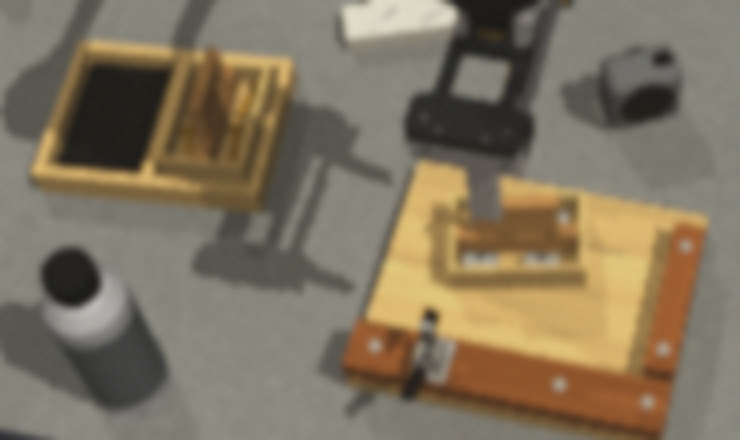

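Crop: the dark notched board has its notch at the end nearest the robot (crop pixel (655,150)) and its plain end at (545,295). The offcut beside it has no notch, so the choice stands. The tray has 4 nuts, and its handle is turned about 15°. Next I'll measure.

```bash
cat > m1.py <<'E'
from h import *
def rect(pts):
    r=cv2.minAreaRect((np.asarray(pts)[:,:2]*1000).astype(np.float32)); return r
def maskpts(c,box,cond,z):
    x0,y0,x1,y1=box; out=[]
    m=np.zeros((384,512),np.uint8); m[y0:y1,x0:x1]=cond[y0:y1,x0:x1]
    n,l,st,ce=cv2.connectedComponentsWithStats(m); k=1+np.argmax(st[1:,4]); m=(l==k).astype(np.uint8)
    cn=max(cv2.findContours(m,0,1)[0],key=len)[:,0]
    return m,np.array([plane(c,u,v,z) for u,v in cn])
if __name__=='__main__':
  # board
  for n,box,boff in [('scene0',(325,175,385,222),(305,195,350,235)),('side0',(262,275,320,345),(240,262,290,310))]:
    c=load(n); I=c['img'].astype(int); g=I.sum(2)
    dark=(g<190)&(I[...,0]<I[...,2]+12)
    for b,z in ((box,.018),(boff,.018)):
        m,p=maskpts(c,b,dark,z); W=cloud(c)[m>0]; print(n,rect(p),'zmed',np.nanmedian(W[:,2]).round(4), m.sum())
  c=load('wrist0');W=cloud(c);I=c['img'].astype(int)
  brown=(I[...,0]>90)&(I[...,0]-I[...,1]>45)&(I[...,1]<110)
  top=brown&(W[...,2]>.036)&(W[...,2]<.045)
  for nm,b in (('stop',(188,58,306,100)),('fence',(303,58,350,200))):
    m,p=maskpts(c,b,brown,.040); print(nm,'brown',rect(p),m.sum(),np.nanmedian(W[m>0][:,2]))
    m,p=maskpts(c,b,top,.040); print(nm,'top',rect(p),m.sum())
    q=W[m>0]; print(np.nanpercentile(q[:,0],[1,3,97,99]),np.nanpercentile(q[:,1],[1,3,97,99]))
  base=(abs(W[...,2]-.018)<.006)
  q=W[100:240,180:305][base[100:240,180:305]]; print('base z',np.median(q[:,2]))
  # tray handle top
  h=(W[...,2]>.07)&(W[...,2]<.1); h[:125]=0;h[235:]=0;h[:,:190]=0;h[:,262:]=0
  q=W[h];print('handle',len(q),rect(q),np.percentile(q[:,2],[5,50,95]))
  wl=(abs(W[...,2]-.048)<.004);wl[:130]=0;wl[232:]=0;wl[:,:185]=0;wl[:,268:]=0
  q=W[wl];print('walls',len(q),rect(q))
E
python3 m1.py
```

```text
scene0 ((448.6698913574219, 335.0584716796875), (146.95628356933594, 52.41217803955078), 55.685279846191406) zmed 0.0177 614
scene0 ((521.2015991210938, 275.9403991699219), (106.63993072509766, 36.29865646362305), 52.543663024902344) zmed 0.0176 358
side0 ((444.5323181152344, 339.32476806640625), (146.18258666992188, 52.6268310546875), 54.7863883972168) zmed 0.0191 1082
side0 ((517.3756713867188, 280.1358947753906), (105.90255737304688, 36.36765670776367), 52.72715759277344) zmed 0.019 511
stop brown ((566.0344848632812, 121.36698913574219), (22.23607635498047, 126.13072967529297), 89.9782943725586) 2246 0.03990310284944354
stop top ((566.0344848632812, 121.36698913574219), (22.23607635498047, 126.13072967529297), 89.9782943725586) 2240
[0.50409632 0.50656319 0.62555467 0.62795758] [0.11022099 0.11039341 0.13239271 0.13261758]
fence brown ((657.1786499023438, 51.69032287597656), (159.5889892578125, 38.550052642822266), 89.74015045166016) 4119 0.03994424944977786
fence top ((657.1786499023438, 51.69032287597656), (159.5889892578125, 38.550052642822266), 89.74015045166016) 4103
[0.63857858 0.63937145 0.67525123 0.6761275 ] [-0.02542403 -0.02138848  0.12752928  0.13048107]
base z 0.01817836552712104
handle 792 ((541.4134521484375, -6.398189544677734), (12.447818756103516, 63.532779693603516), 13.672436714172363) [0.0761571  0.0914536  0.09295001]
walls 1266 ((541.3148803710938, -6.922389984130859), (70.20245361328125, 104.23663330078125), 13.908020973205566)
```

```bash
python3 - <<'E'
from h import *
for n,b in (('scene0',(110,195,160,250)),):
    c=load(n);W=cloud(c)
    q=W[b[1]:b[3],b[0]:b[2]].reshape(-1,3); q=q[q[:,2]>.06]; print('can',np.percentile(q,[1,50,99],axis=0).round(3), np.median(q[q[:,2]>.165],axis=0))
    q=W[150:195,112:190].reshape(-1,3)
    s=q[(q[:,2]>.023)&(q[:,2]<.034)]; print('rims',np.percentile(s,[1,50,99],axis=0).round(3))
    r=cv2.minAreaRect((s[:,:2]*1000).astype(np.float32));print(r)
    I=c['img'].astype(int);dk=(I.sum(2)<130);m=np.zeros((384,512),bool);m[152:192,118:160]=dk[152:192,118:160]
    s=W[m];print(len(s),np.median(s,axis=0),cv2.minAreaRect((s[:,:2]*1000).astype(np.float32)))
c=load('side0');W=cloud(c);q=W[105:160,190:225].reshape(-1,3);q=q[q[:,2]>.05];print('side can?',np.percentile(q,[1,50,99],axis=0).round(3))
E
```

```text
can [[ 0.689 -0.298  0.062]
 [ 0.721 -0.255  0.137]
 [ 0.798 -0.238  0.178]] [ 0.70989814 -0.26580615  0.17567179]
rims [[ 0.412 -0.416  0.023]
 [ 0.496 -0.308  0.028]
 [ 0.561 -0.225  0.033]]
((485.359619140625, -321.6602783203125), (141.5630340576172, 186.18502807617188), 6.286994457244873)
475 [nan nan nan] ((487.433837890625, -369.8736267089844), (97.45783233642578, 69.02297973632812), 6.7560529708862305)
side can? [[ 0.618 -0.366  0.052]
 [ 0.645  0.011  0.313]
 [ 0.793  0.034  0.347]]
```

>>> jog_arm([
  [[0, 0, 2], 0, -1],
  [[-1, -5, 3], 0, -1],
  [[-2, -6, 0], 0, -1],
  [[-2, -6, 0], 0, -1],
  [[-2, -5, 0], 0, -1],
  [[0, 0, 0], 0, -1],
])

```text
t: 0.9
ee_pos: [0.504, -0.2218, 0.2158]
eef_rot: [0.709, 0.705, -0.001, -0.0]
contact_force: [0.4, 0.6, -0.3]
opening: 0.0942
```

```bash
python3 - <<'E'
from h import *
c=grab('wrist','wrist1'); print(monitor.get_state()['ee_pos'],monitor.get_state()['joints'].round(2) if hasattr(monitor.get_state()['joints'],'round') else monitor.get_state()['joints'])
print(proj(c,[.488,-.366,.012]))
E
```

```text
[ 0.50479103 -0.21968076  0.2158152 ] [-0.54  0.22  1.47  0.    1.46 -0.53]
[245.41727106 255.28314032]
```

View pics/wrist1.png

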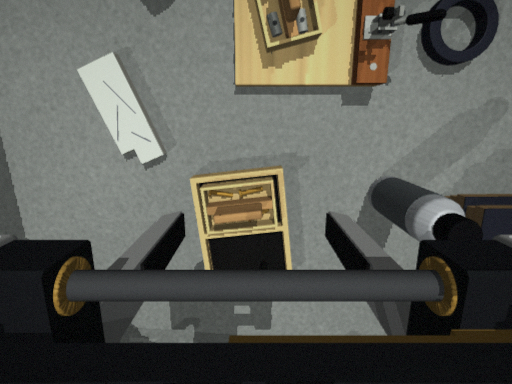

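The wrist picture shows the rack at (192–292, 168–300), the full bay at (238,205), the divider at row ~235, and the dark empty bay below it, partly hidden by the palm bar.

```bash
python3 - <<'E'
from h import *
c=load('wrist1');W=cloud(c)
a=c['img'][155:275,180:305,::-1];cv2.imwrite('pics/crop4.png',cv2.resize(a,None,fx=5,fy=5,interpolation=2))
z=W[...,2]
m=(abs(z-.028)<.003);m[:160]=0;m[280:]=0;m[:,:180]=0;m[:,310:]=0
cv2.imwrite('pics/crop5.png',cv2.resize(m[155:275,180:305].astype(np.uint8)*255,None,fx=5,fy=5,interpolation=0))
s=W[m];print(np.median(s,axis=0),cv2.minAreaRect((s[:,:2]*1000).astype(np.float32)))
f=(abs(z-.012)<.004);f[:225]=0;f[272:]=0;f[:,200:300]&=True;f[:,:200]=0;f[:,300:]=0
s=W[f];print(len(s),np.median(s,axis=0),cv2.minAreaRect((s[:,:2]*1000).astype(np.float32)))
E
```

```text
[ 0.48100118 -0.28575834  0.02814263] ((484.2084655761719, -308.404541015625), (136.42721557617188, 161.5999298095703), 5.986898899078369)
2622 [ 0.49254344 -0.35997218  0.01230199] ((488.4908142089844, -351.96661376953125), (79.1424331665039, 128.63275146484375), 89.9530258178711)
```

View pics/crop4.png

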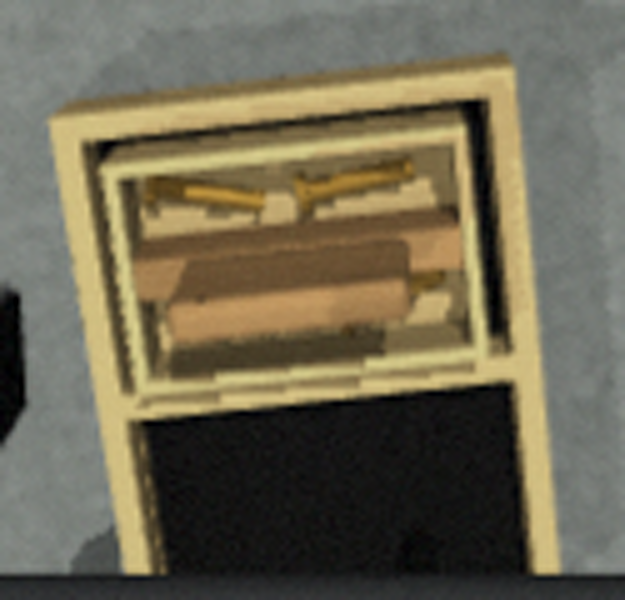

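View pics/crop5.png

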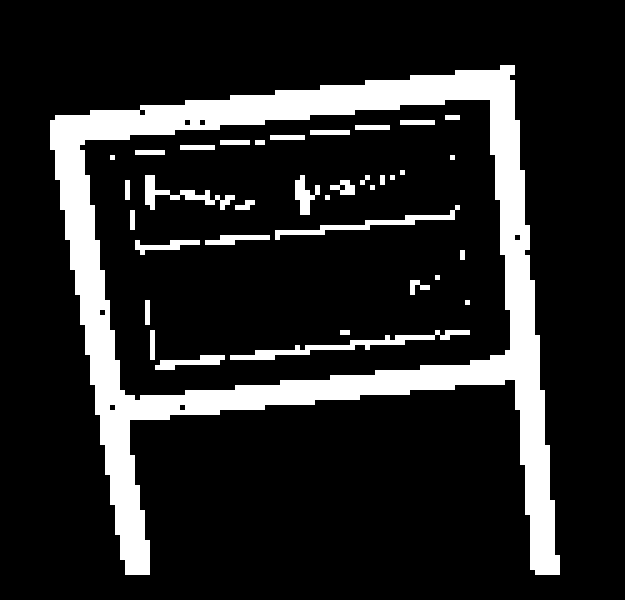

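>>> jog_arm([
  [[1.6, 6, -1], 0.12, -1],
  [[2, 6, -2], 0.12, -1],
  [[0, 6, -2], 0, -1],
  [[0, 3.3, -2], 0, -1],
  [[0, 0, -3], 0, -1],
  [[0, 0, -3], 0, -1],
  [[0, 0, -2.7], 0, -1],
  [[0, 0, 0], 0, -1],
  [[0, 0, 0], 0, -1],
])

```text
t: 2.08
ee_pos: [0.541, -0.0093, 0.0615]
eef_rot: [0.617, 0.787, 0.0, 0.001]
contact_force: [0.5, 0.5, -0.2]
opening: 0.0944
```

```bash
python3 - <<'E'
from h import *
c=grab('wrist','wrist2'); s=monitor.get_state();print(s['ee_pos'],s['contact_force'])
c=grab('side','side2')
cv2.imwrite('pics/side2c.png',cv2.resize(c['img'][150:250,190:320,::-1],None,fx=5,fy=5,interpolation=2))
E
```

```text
[ 0.54137978 -0.00959103  0.06190722] [-1.31824751  0.40031261 -0.33094595]
```

View pics/wrist2.png

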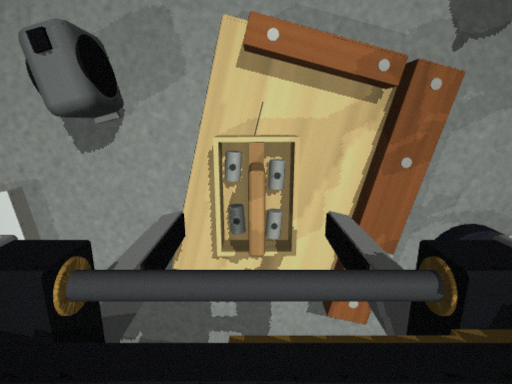

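View pics/side2c.png

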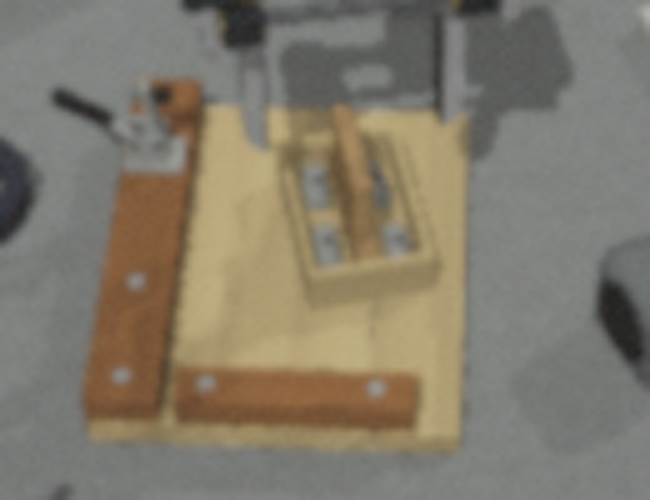

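```bash
python3 - <<'E'
from h import *
s=monitor.get_state();print(s['ee_pos'],s['t'])
p=np.array(s['ee_pos']); tx=np.array([np.cos(.24),np.sin(.24),0])
for n in('wrist2','side2'):
    c=load(n); print(n,-c['R'].T@c['t'],c['R'][2],proj(c,p),proj(c,p+.047*tx),proj(c,p-.047*tx), proj(c,[.5414,-.0065,.092]))
c=load('side2');q=proj(c,p+.047*tx);print((q-[190,150])*5,(proj(c,p-.047*tx)-[190,150])*5)
c=load('wrist2');W=cloud(c);h=(W[...,2]>.07)&(W[...,2]<.1);h[:125]=0;h[262:]=0;h[:,:230]=0;h[:,285:]=0
print(cv2.minAreaRect((W[h][:,:2]*1000).astype(np.float32)))
E
```

```text
[ 0.54144362 -0.00981252  0.06201424] 2.175
wrist2 [0.52518665 0.05551241 0.27992988] [ 0.05596866 -0.22568808 -0.97259056] [254.85193685 207.65734329] [313.57848346 207.71721807] [196.10797676 207.59745076] [255.96476248 215.9723534 ]
side2 [0.49070446 0.78667536 0.92330289] [ 0.03403736 -0.6670932  -0.74419629] [259.54789576 185.145962  ] [242.9711486  187.64350249] [275.95889651 182.67339374] [259.35803445 178.59333049]
[264.85574299 188.21751243] [429.79448256 163.36696872]
((541.4900512695312, -6.001689910888672), (12.001176834106445, 63.315059661865234), 13.924312591552734)
```

```bash
python3 - <<'E'
from h import *
c=load('side2');W=cloud(c)
for u,r in ((241,range(160,194,2)),(242,range(160,194,2)),(280,range(160,190,2))):
    print(u,[(v,*W[v,u].round(3)) for v in r])
c=load('wrist2');W=cloud(c)
for v in (205,210,215,220,230,240): print(v,[(u,*W[v,u].round(3)) for u in (175,182,186,190,325,330,336)])
E
```

```text
241 [(160, np.float64(0.587), np.float64(0.009), np.float64(0.176)), (162, np.float64(0.587), np.float64(0.01), np.float64(0.169)), (164, np.float64(0.587), np.float64(0.012), np.float64(0.164)), (166, np.float64(0.588), np.float64(0.009), np.float64(0.154)), (168, np.float64(0.588), np.float64(0.01), np.float64(0.147)), (170, np.float64(0.588), np.float64(0.01), np.float64(0.14)), (172, np.float64(0.588), np.float64(0.013), np.float64(0.135)), (174, np.float64(0.589), np.float64(0.013), np.float64(0.128)), (176, np.float64(0.589), np.float64(0.011), np.float64(0.118)), (178, np.float64(0.589), np.float64(0.012), np.float64(0.112)), (180, np.float64(0.6), np.float64(-0.066), np.float64(0.021)), (182, np.float64(0.599), np.float64(-0.06), np.float64(0.019)), (184, np.float64(0.599), np.float64(-0.052), np.float64(0.019)), (186, np.float64(0.598), np.float64(-0.045), np.float64(0.018)), (188, np.float64(0.597), np.float64(-0.035), np.float64(0.02)), (190, np.float64(0.597), np.float64(-0.027), np.float64(0.02)), (192, np.float64(0.596), np.float64(-0.019), np.float64(0.021))]
242 [(160
[... 4094 characters left out ...]
t64(0.489), np.float64(-0.06), np.float64(0.018)), (325, np.float64(0.588), np.float64(-0.002), np.float64(0.101)), (330, np.float64(0.586), np.float64(0.003), np.float64(0.115)), (336, np.float64(0.585), np.float64(0.007), np.float64(0.126))]
240 [(175, np.float64(0.496), np.float64(-0.022), np.float64(0.124)), (182, np.float64(0.497), np.float64(-0.028), np.float64(0.109)), (186, np.float64(0.487), np.float64(-0.072), np.float64(0.018)), (190, np.float64(0.49), np.float64(-0.071), np.float64(0.018)), (325, np.float64(0.62), np.float64(-0.039), np.float64(0.018)), (330, np.float64(0.588), np.float64(-0.003), np.float64(0.115)), (336, np.float64(0.587), np.float64(0.002), np.float64(0.127))]
```

Both cameras' ranges show the open finger ends at about z=0.10, while the reported TCP is 0.062. I'll close and see whether the handle is actually held.

>>> jog_arm([
  [[0, 0.3, -0.3], 0, -1],
  [[0, 0, 0], 0, 0],
  [[0, 0, 0], 0, 1],
  [[0, 0, 0], 0, 1],
  [[0, 0, 0], 0, 1],
  [[0, 0, 0], 0, 1],
  [[0, 0, 0], 0, 1],
])

```text
t: 3.05
ee_pos: [0.5403, -0.0072, 0.0576]
eef_rot: [0.617, 0.787, 0.0, 0.0]
contact_force: [-0.1, 0.6, -0.2]
opening: 0.0377
```

```bash
python3 - <<'E'
from h import *
c=grab('wrist','wrist3'); s=monitor.get_state();print(s['ee_pos'],s['contact_force'],s['opening'])
c=grab('side','side3')
a=cv2.resize(c['img'][150:250,190:320,::-1],None,fx=5,fy=5,interpolation=2)
cv2.imwrite('pics/side3c.png',a)
E
```

```text
[ 0.54023629 -0.00713734  0.05763688] [-0.69983611 -0.20896564 -0.62113281] 0.03322923107203592
```

View pics/side3c.png

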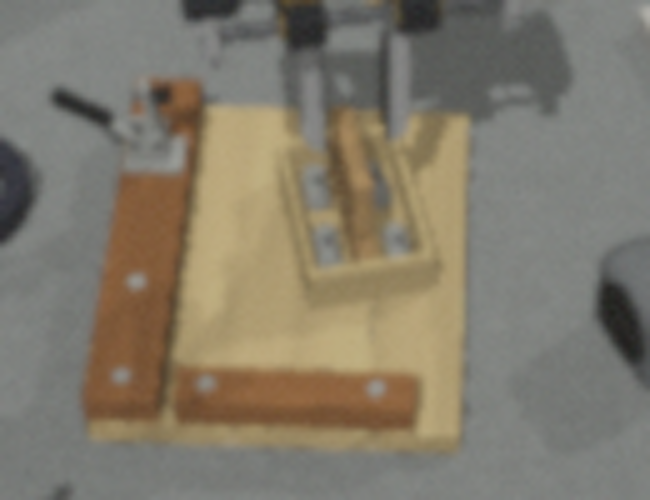

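View pics/wrist3.png

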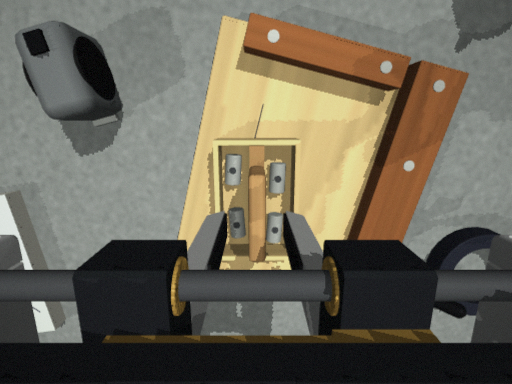

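>>> jog_arm([
  [[0, 0, 0], 0, 1],
  [[0, 0, 0], 0, 1],
  [[0, 0, 0], 0, 1],
  [[0, 0, 0], 0, 1],
  [[0, 0, 0], 0, 1],
])

```text
t: 3.78
ee_pos: [0.5403, -0.0072, 0.0577]
eef_rot: [0.617, 0.787, 0.0, 0.0]
contact_force: [-0.4, 0.8, 0.3]
opening: 0.0003
```

```bash
python3 - <<'E'
from h import *
c=grab('wrist','wrist4'); s=monitor.get_state();print(s['ee_pos'],s['contact_force'],s['opening'])
a=cv2.resize(c['img'][120:300,180:340,::-1],None,fx=3.3,fy=3.3,interpolation=2)
cv2.imwrite('pics/wrist4c.png',a)
W=cloud(c)
for v in (200,210,220,230,240,250): print(v,[(u,*W[v,u].round(3)) for u in range(225,290,5)])
E
```

```text
[ 0.54023371 -0.00715546  0.05763806] [-0.49581658  0.80292436 -0.04251408] 0.00029039025915144934
200 [(225, np.float64(0.515), np.float64(-0.018), np.float64(0.021)), (230, np.float64(0.519), np.float64(-0.017), np.float64(0.022)), (235, np.float64(0.524), np.float64(-0.016), np.float64(0.023)), (240, np.float64(0.528), np.float64(-0.015), np.float64(0.021)), (245, np.float64(0.533), np.float64(-0.013), np.float64(0.022)), (250, np.float64(0.534), np.float64(0.006), np.float64(0.09)), (255, np.float64(0.537), np.float64(0.008), np.float64(0.093)), (260, np.float64(0.54), np.float64(0.008), np.float64(0.091)), (265, np.float64(0.544), np.float64(0.009), np.float64(0.09)), (270, np.float64(0.555), np.float64(-0.008), np.float64(0.021)), (275, np.float64(0.56), np.float64(-0.007), np.float64(0.023)), (280, np.float64(0.564), np.float64(-0.006), np.float64(0.022)), (285, np.float64(0.569), np.float64(-0.005), np.float64(0.023))]
210 [(225, np.float64(0.517), np.float64(-0.027), np.float64(0.023)), (230, np.float64(0.521), np.float64(-0.023), np.float64(0.031)), (235, np.float64(0.526),
[... 3310 characters left out ...]
35, np.float64(0.527), np.float64(0.025), np.float64(0.208)), (240, np.float64(0.529), np.float64(0.024), np.float64(0.206)), (245, np.float64(0.53), np.float64(0.025), np.float64(0.206)), (250, np.float64(0.536), np.float64(0.002), np.float64(0.157)), (255, np.float64(0.539), np.float64(0.001), np.float64(0.153)), (260, np.float64(0.541), np.float64(0.002), np.float64(0.155)), (265, np.float64(0.535), np.float64(0.026), np.float64(0.206)), (270, np.float64(0.537), np.float64(0.026), np.float64(0.206)), (275, np.float64(0.538), np.float64(0.027), np.float64(0.206)), (280, np.float64(0.539), np.float64(0.027), np.float64(0.206)), (285, np.float64(0.541), np.float64(0.027), np.float64(0.206))]
```

View pics/wrist4c.png

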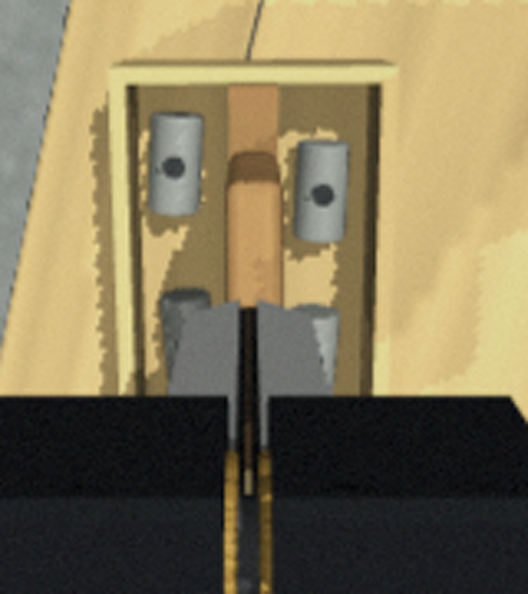

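The fingers shut fully at z≈0.10, above the handle (opening 0.0003). So the real finger ends are about 40 mm above the reported TCP, while x and y agree. I'll reopen and go down by that difference, checking the force as I go.

>>> jog_arm([
  [[0, 0, 0], 0, -0.3],
  [[0, 0, 0], 0, -0.3],
  [[0, 0, 0], 0, -0.3],
  [[0, 0, 0], 0, -0.3],
  [[0, 0, 0], 0, -0.3],
  [[0.1, 0, 0], 0, -0.3],
  [[0, 0, -1], 0, -0.3],
  [[0, 0, -1], 0, -0.3],
  [[0, 0, 0], 0, -0.3],
])

```text
t: 4.95
ee_pos: [0.54, -0.007, 0.0363]
eef_rot: [0.617, 0.787, -0.001, -0.001]
contact_force: [0.8, 0.5, 1.5]
opening: 0.0612
```

```bash
python3 - <<'E'
from h import *
c=grab('wrist','wrist5'); s=monitor.get_state();print(s['ee_pos'],s['contact_force'],s['opening'])
W=cloud(c)
c2=grab('side','side5')
a=cv2.resize(c2['img'][150:240,190:310,::-1],None,fx=4,fy=4,interpolation=2)
b=cv2.resize(c['img'][120:300,160:350,::-1],(380,360),interpolation=2)
cv2.imwrite('pics/p5.png',np.hstack([a[:360,:420],b]))
z=W[...,2]
f=(W[...,2]<.11)&(W[...,2]>.06)
for u in range(195,325,3):
    col=[(v,W[v,u].round(3).tolist()) for v in range(195,240,3) if z[v,u]>.06 and z[v,u]<.11]
    if col and (u<240 or u>275): print(u,col[:2])
W=cloud(c2)
for u in range(242,285,2):
    q=[v for v in range(150,215) if W[v,u,2]>.06 and W[v,u,2]<.25]
    if q: print('s',u,max(q),W[max(q),u].round(3))
E
```

```text
[ 0.54061842 -0.0070445   0.03684896] [-0.99040053 -0.1342756  -1.18258971] 0.061293973648948105
195 [(216, [0.502, -0.007, 0.086]), (219, [0.503, -0.007, 0.091])]
198 [(213, [0.503, -0.007, 0.08]), (216, [0.504, -0.006, 0.087])]
201 [(213, [0.504, -0.007, 0.079]), (216, [0.506, -0.006, 0.087])]
204 [(213, [0.506, -0.006, 0.08]), (216, [0.507, -0.007, 0.084])]
207 [(213, [0.508, -0.007, 0.075]), (216, [0.509, -0.007, 0.081])]
300 [(234, [0.572, -0.007, 0.075])]
303 [(213, [0.569, 0.008, 0.076]), (216, [0.569, 0.008, 0.081])]
306 [(213, [0.57, 0.01, 0.08]), (216, [0.569, 0.009, 0.086])]
309 [(213, [0.572, 0.01, 0.08]), (216, [0.571, 0.01, 0.086])]
312 [(213, [0.574, 0.011, 0.08]), (216, [0.573, 0.01, 0.086])]
315 [(216, [0.575, 0.011, 0.086]), (219, [0.574, 0.011, 0.091])]
318 [(216, [0.576, 0.011, 0.086]), (219, [0.575, 0.011, 0.093])]
321 [(216, [0.578, 0.012, 0.086]), (219, [0.577, 0.012, 0.093])]
324 [(219, [0.579, 0.012, 0.091]), (222, [0.578, 0.011, 0.096])]
s 242 166 [0.582 0.037 0.182]
s 244 169 [ 0.582 -0.006  0.128]
s 246 184 [0.577 0.01  0.086]
s 248 185 [0.572 0.01  0.083]
s 250 185 [0.567 0.006 0.079]
s 252 161 [0.557 0.025 0.189]
s 254 161 [0.552 0.025 0.188]
s 256 160 [0.547 0.023 0.19 ]
s 258 185 [ 0.546 -0.008  0.065]
s 260 192 [0.539 0.022 0.069]
s 262 194 [0.533 0.023 0.062]
s 264 194 [0.528 0.023 0.062]
s 266 159 [0.522 0.013 0.186]
s 268 159 [0.517 0.018 0.19 ]
s 270 158 [0.512 0.015 0.191]
s 272 182 [ 0.507 -0.005  0.081]
s 274 181 [ 0.501 -0.01   0.08 ]
s 276 179 [ 0.496 -0.012  0.086]
s 278 161 [0.492 0.016 0.182]
s 280 160 [0.487 0.014 0.184]
s 282 160 [0.482 0.013 0.183]
s 284 156 [0.477 0.006 0.19 ]
```

View pics/p5.png

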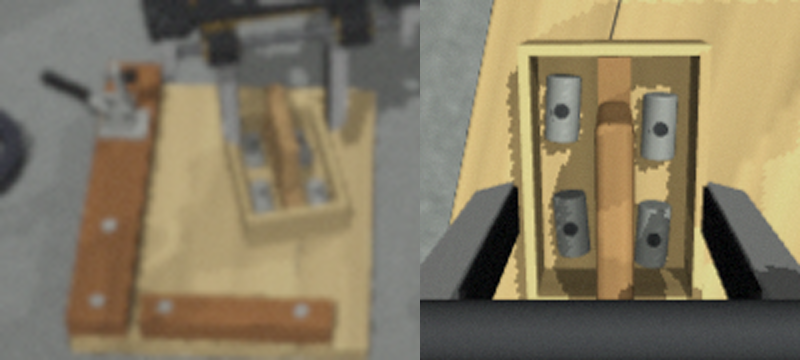

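>>> jog_arm([
  [[0.1, 0.1, -0.7], 0, -0.3],
  [[0, 0, -0.7], 0, -0.3],
  [[0, 0, 0], 0, 0.2],
  [[0, 0, 0], 0, 0.5],
  [[0, 0, 0], 0, 1],
  [[0, 0, 0], 0, 1],
  [[0, 0, 0], 0, 1],
  [[0, 0, 0], 0, 1],
  [[0, 0, 0], 0, 1],
])

```text
t: 6.18
ee_pos: [0.5421, -0.0062, 0.0238]
eef_rot: [0.617, 0.787, -0.0, -0.0]
contact_force: [-1.7, -0.4, 0.2]
opening: 0.0118
```

Gripped at 11.8 mm. I'll lift gently and check.

>>> jog_arm([
  [[0, 0, 0.3], 0, 1],
  [[0, 0, 0.7], 0, 1],
  [[0, 0, 1], 0, 1],
  [[0, 0, 1.5], 0, 1],
  [[0, 0, 1.5], 0, 1],
  [[0, 0, 0], 0, 1],
])

```text
t: 6.92
ee_pos: [0.5438, -0.0063, 0.0756]
eef_rot: [0.617, 0.787, 0.001, 0.002]
contact_force: [-0.3, -0.2, -2.8]
opening: 0.0118
```

```bash
python3 - <<'E'
from h import *
c=grab('wrist','wrist6'); s=monitor.get_state();print(s['ee_pos'],s['contact_force'],s['opening'],s['joints'])
c2=grab('side','side6')
a=cv2.resize(c2['img'][130:230,190:310,::-1],None,fx=3.6,fy=3.6,interpolation=2)
b=cv2.resize(c['img'][120:300,160:350,::-1],(380,360),interpolation=2)
cv2.imwrite('pics/p6.png',np.hstack([a[:360,:420],b]))
E
```

```text
[ 0.54291666 -0.0062402   0.07461669] [-0.37599111  0.80217063 -2.95880582] 0.011932890171070566 [-1.39667964e-01  2.94921763e-01  1.71883798e+00  6.03332103e-06
  1.12574343e+00 -3.79709658e-01]
```

View pics/p6.png

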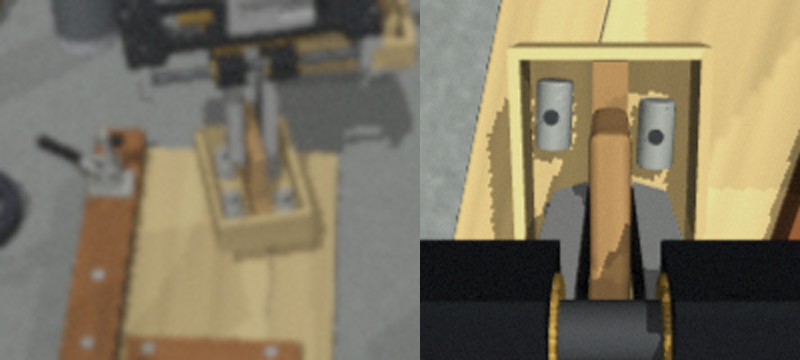

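The tray is held and level, all four nuts are in, and the wrist force of −2.9 N fits its weight. I'll carry it to above the bay.

>>> jog_arm([
  [[0, -0.5, 2], 0, 1],
  [[0, -1, 2], 0, 1],
  [[0, -1.5, 2], 0, 1],
  [[-0.3, -2.5, 0], -0.14, 1],
  [[-0.5, -3, 0], -0.14, 1],
  [[-0.5, -3, 0], -0.14, 1],
  [[-0.5, -3, 0], -0.14, 1],
  [[-0.5, -3, 0], -0.14, 1],
  [[-0.5, -3, 0], -0.14, 1],
  [[-0.5, -3, 0], -0.14, 1],
  [[-0.5, -3, 0], -0.14, 1],
  [[-0.5, -3, 0], -0.14, 1],
  [[-0.5, -3, 0], -0.14, 1],
  [[-0.5, -2, 0], -0.14, 1],
  [[-0.5, -1, 0], -0.14, 1],
  [[0, -0.3, 0], -0.02, 1],
  [[0, 0, 0], 0, 1],
  [[0, 0, 0], 0, 1],
])

```text
t: 9.28
ee_pos: [0.4844, -0.3634, 0.1335]
eef_rot: [0.998, 0.056, -0.0, -0.0]
contact_force: [-0.7, -0.3, -2.7]
opening: 0.0118
```

```bash
cat > yaw.py <<'E'
from h import *
from scipy.spatial.transform import Rotation as Ro
def st():
    s=monitor.get_state(); M=Ro.from_quat(s['eef_rot']).as_matrix(); y=M[:,1]
    print('t',round(s['t'],2),'pos',np.round(s['ee_pos'],4),'yaw',round(np.arctan2(y[1],y[0]),4),'tilt',np.round(M[:2,2],4),'F',np.round(s['contact_force'],1),'op',round(s['opening'],4)); return s
E
python3 - <<'E'
from yaw import *
st()
c=grab('wrist','wrist7'); c2=grab('scene','scene7')
a=cv2.resize(c2['img'][110:220,90:220,::-1],None,fx=3.2,fy=3.2,interpolation=2)
b=cv2.resize(c['img'][:,:,::-1],(384,288),interpolation=2)
o=np.zeros((352,800,3),np.uint8);o[:352,:416]=a[:352];o[:288,416:]=b
cv2.imwrite('pics/p7.png',o)
E
```

```text
t 9.28 pos [ 0.4844 -0.3634  0.1335] yaw -1.4583 tilt [-0.0002  0.0005] F [-0.7 -0.3 -2.7] op 0.0118
```

View pics/p7.png

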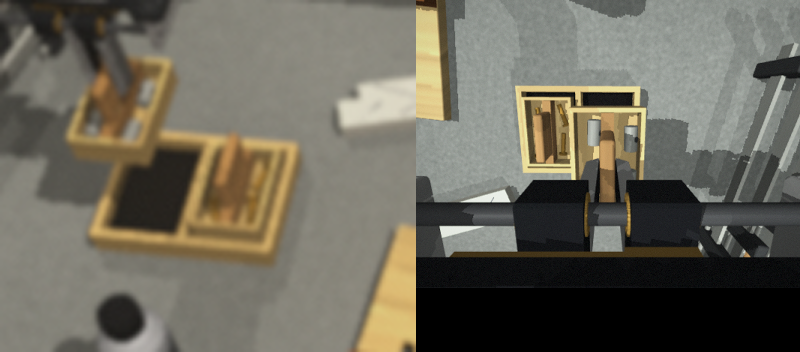

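```bash
python3 - <<'E'
from yaw import *
c=load('wrist7');W=cloud(c);z=W[...,2]
m=(abs(z-.028)<.003);m[:100]=0;m[245:]=0;m[:,:125]=0;m[:,305:]=0
n,l,s_,ce=cv2.connectedComponentsWithStats(m.astype(np.uint8));print(s_[1:][s_[1:,4]>40])
k=1+np.argmax(s_[1:,4]);s=W[l==k];r=cv2.minAreaRect((s[:,:2]*1000).astype(np.float32));print(r)
ex=np.array([np.cos(.1047),np.sin(.1047)]);ey=np.array([-ex[1],ex[0]])
q=W[m][:,:2];print('u',np.percentile(q@ex,[0,1,99,100]),'v',np.percentile(q@ey,[0,1,99,100]))
print('bay guess uv',np.array([.490,-.364])@ex,np.array([.490,-.364])@ey)
# tray walls/handle
t=(z>.15)&(z<.17);t[:130]=0;t[240:]=0;t[:,:190]=0;t[:,310:]=0
q=W[t]; print(len(q),np.median(q,axis=0),cv2.minAreaRect((q[:,:2]*1000).astype(np.float32)))
print('traywall z',np.percentile(q[:,2],[5,50,95]))
t=(z>.194)&(z<.21);t[:135]=0;t[240:]=0;t[:,:230]=0;t[:,280:]=0
h=W[t];print('h',len(h),np.median(h,axis=0),cv2.minAreaRect((h[:,:2]*1000).astype(np.float32)))
a=c['img'][100:260,120:320,::-1];cv2.imwrite('pics/p7b.png',cv2.resize(a,None,fx=3.7,fy=3.7,interpolation=2))
E
```

```text
[[ 132  115  167  116 2643]
 [ 148  134    6   53  103]
 [ 181  134   24   82  142]
 [ 152  188    9   28   63]]
((485.47027587890625, -318.9973449707031), (135.5121307373047, 184.6807861328125), 6.444192409515381)
u [0.38104172 0.38189625 0.51753036 0.51780676] v [-0.45983263 -0.45852205 -0.27637194 -0.27553531]
bay guess uv 0.449275531321041 -0.41321604150395264
2497 [ 0.52098424 -0.35881165  0.1575622 ] ((501.13067626953125, -361.4826965332031), (71.04157257080078, 70.36510467529297), 6.420019149780273)
traywall z [0.15157882 0.1575622  0.15884578]
h 1477 [ 0.49827598 -0.36141068  0.20135669] ((499.9988098144531, -364.1216125488281), (26.252174377441406, 32.07790756225586), 73.9262924194336)
```

View pics/p7b.png

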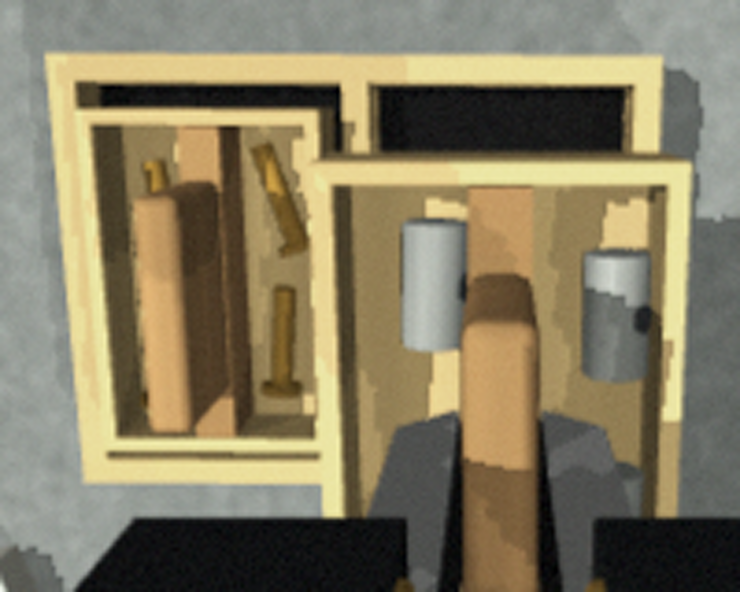

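The whole rack is now seen (135.5 × 184.7 mm, yaw 6.2°), which puts the bay at (0.490, −0.363). The tray is centred on the TCP at (0.485, −0.363) with yaw 6.4°. I'll shift it 5.5 mm in x and lower it.

>>> jog_arm([
  [[0.3, 0, 0], 0, 1],
  [[0.3, 0.1, -1], 0, 1],
  [[0, 0, -1.5], 0, 1],
  [[0, 0, -1.5], 0, 1],
  [[0, 0, -1.5], 0, 1],
  [[0, 0, -1.5], 0, 1],
  [[0, 0, -1], 0, 1],
  [[0, 0, 0], 0, 1],
  [[0, 0, 0], 0, 1],
])

```text
t: 10.5
ee_pos: [0.4907, -0.3635, 0.0541]
eef_rot: [0.998, 0.055, 0.0, 0.0]
contact_force: [-0.0, 0.5, -2.5]
opening: 0.0115
```

```bash
python3 - <<'E'
from yaw import *
st();c=grab('wrist','wrist8')
a=c['img'][70:260,90:340,::-1];cv2.imwrite('pics/p8.png',cv2.resize(a,None,fx=3.1,fy=3.1,interpolation=2))
W=cloud(c);z=W[...,2]
m=(abs(z-.028)<.003);m[:40]=0;m[245:]=0
n,l,s_,ce=cv2.connectedComponentsWithStats(m.astype(np.uint8));k=1+np.argmax(s_[1:,4]);s=W[l==k];print(cv2.minAreaRect((s[:,:2]*1000).astype(np.float32)))
t=(z>.065)&(z<.085);t[:100]=0;t[240:]=0;t[:,:190]=0;t[:,330:]=0
n,l,s_,ce=cv2.connectedComponentsWithStats(t.astype(np.uint8));k=1+np.argmax(s_[1:,4]);q=W[l==k];print(len(q),np.percentile(q[:,2],[5,50,95]),cv2.minAreaRect((q[:,:2]*1000).astype(np.float32)))
E
```

```text
t 10.5 pos [ 0.4907 -0.3635  0.0541] yaw -1.46 tilt [ 0.0008 -0.0008] F [-0.   0.5 -2.5] op 0.0115
((497.9449768066406, -317.6825866699219), (111.64031219482422, 184.84521484375), 6.347781181335449)
2706 [0.06872383 0.07808062 0.07932032] ((505.4978332519531, -361.8863830566406), (74.92461395263672, 70.30791473388672), 6.282535552978516)
```

View pics/p8.png

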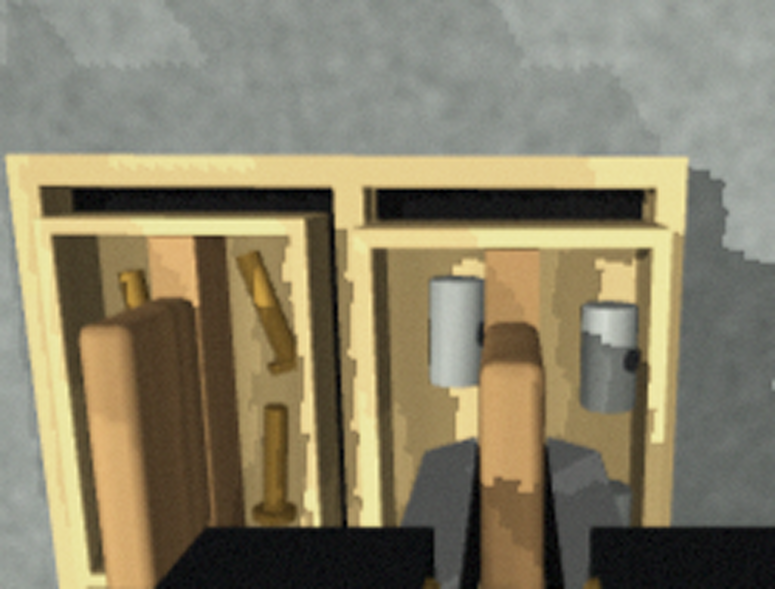

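The tray is within 1 mm of the bay centre on both axes. I'll lower it the rest of the way.

>>> jog_arm([
  [[0, 0, -1], 0, 1],
  [[0, 0, -1], 0, 1],
  [[0, 0, -0.8], 0, 1],
  [[0, 0, -0.4], 0, 1],
  [[0, 0, -0.2], 0, 1],
  [[0, 0, 0], 0, 1],
])

```text
t: 11.3
ee_pos: [0.4903, -0.3632, 0.0196]
eef_rot: [0.998, 0.055, -0.0, 0.0]
contact_force: [-0.1, 0.7, -2.3]
opening: 0.0118
```

>>> jog_arm([
  [[0, 0, -0.1], 0, 1],
  [[0, 0, -0.1], 0, 1],
  [[0, 0, 0], 0, 1],
])

```text
t: 11.68
ee_pos: [0.4904, -0.3632, 0.0178]
eef_rot: [0.998, 0.055, 0.0, 0.0]
contact_force: [-0.2, -0.4, -2.2]
opening: 0.0117
```

>>> jog_arm([
  [[0, 0, -0.1], 0, 1],
  [[0, 0, -0.1], 0, 1],
  [[0, 0, 0], 0, 1],
])

```text
t: 12.05
ee_pos: [0.4904, -0.3633, 0.0178]
eef_rot: [0.998, 0.055, 0.0, 0.001]
contact_force: [-1.9, 1.9, 9.0]
opening: 0.0119
```

The tray has landed (+9 N). I'll ease off, release and rise.

>>> jog_arm([
  [[0, 0, 0.1], 0, 1],
  [[0, 0, 0], 0, 0.2],
  [[0, 0, 0], 0, 0.2],
  [[0, 0, 0], 0, 0.2],
  [[0, 0, 0], 0, 0.2],
  [[0, 0, 0], 0, 0.2],
  [[0, 0, 1.5], 0, 0.2],
  [[0, 0, 3], 0, 0.2],
  [[0, 0, 4], 0, 0],
  [[0, 0, 5], 0, -0.5],
  [[-4, 0, 4], 0.1, -1],
  [[0, 0, 0], 0, -1],
])

```text
t: 13.55
ee_pos: [0.4503, -0.3648, 0.1969]
eef_rot: [0.995, 0.104, 0.002, 0.004]
contact_force: [0.4, 0.4, 0.7]
opening: 0.0733
```

```bash
python3 - <<'E'
from yaw import *
st();c=grab('wrist','wrist9');c2=grab('scene','scene9')
cv2.imwrite('pics/p9.png',np.hstack([cv2.resize(c['img'][:,:,::-1],(400,300)),cv2.resize(c2['img'][120:240,90:250,::-1],(400,300),interpolation=2)]))
W=cloud(c);z=W[...,2]
print(proj(c,[.49,-.363,.012]))
u0,v0=proj(c,[.49,-.363,.042]).astype(int);sl=(slice(max(v0-70,0),v0+70),slice(max(u0-80,0),u0+80))
w=W[sl];q=w[(abs(w[...,2]-.042)<.003)];d=q[:,:2]-[.49,-.363];q=q[np.abs(d).max(1)<.075]
q=q[np.abs((q[:,:2]-[.49,-.363])@[-.1083,.994])<.045]
print(len(q),cv2.minAreaRect((q[:,:2]*1000).astype(np.float32)),np.median(q[:,2]))
h=w[(w[...,2]>.08)&(w[...,2]<.095)];h=h[np.abs((h[:,:2]-[.49,-.363])@[-.1083,.994])<.04];print(len(h),cv2.minAreaRect((h[:,:2]*1000).astype(np.float32)),np.median(h[:,2]))
E
```

```text
t 13.55 pos [ 0.4503 -0.3648  0.1969] yaw -1.3616 tilt [ 0.0056 -0.0066] F [0.4 0.4 0.7] op 0.0733
[258.02259622 142.252001  ]
1035 ((490.2265319824219, -363.3759765625), (104.21968841552734, 70.0835952758789), 6.301656246185303) 0.041992697555415404
570 ((490.35174560546875, -363.33984375), (63.77561569213867, 12.006770133972168), 6.382279396057129) 0.08560924647015544
```

View pics/p9.png

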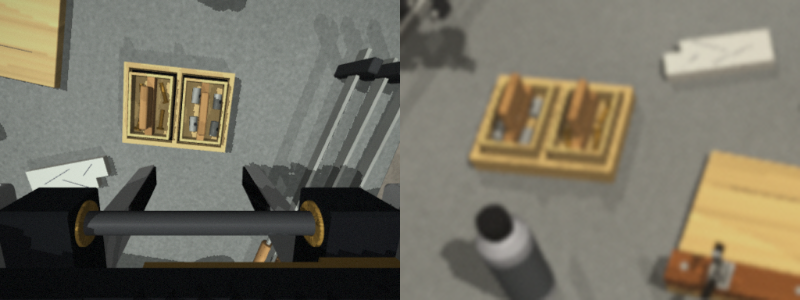

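The tray sits in the bay: centre (0.4902, −0.3634), level, four nuts inside. Next I'll look at the board from the wrist.

>>> jog_arm([
  [[0, 4, 0], 0.05, -1],
  [[0, 6, 0], 0.07, -1],
  [[0, 6, 0], 0.07, -1],
  [[0, 6, 0], 0.07, -1],
  [[0, 6, 0], 0.07, -1],
  [[0, 6, 0], 0.07, -1],
  [[0, 6, 0], 0.07, -1],
  [[-0.6, 6, 0], 0.07, -1],
  [[-0.6, 6, 0], 0.07, -1],
  [[-0.6, 6, 0], 0.07, -1],
  [[-0.6, 5, 0], 0.07, -1],
  [[-0.2, 4, 0], 0, -1],
  [[0, 0, 0], 0, -1],
  [[0, 0, 0], 0, -1],
])

```text
t: 15.4
ee_pos: [0.4236, 0.3065, 0.1903]
eef_rot: [0.887, 0.462, -0.002, 0.0]
contact_force: [0.6, -0.8, 0.3]
opening: 0.0937
```

```bash
python3 - <<'E'
from yaw import *
st();c=grab('wrist','wrist10');st()
W=cloud(c);z=W[...,2]
I=c['img'].astype(int);dark=(I.sum(2)<230)&(I[...,2]>=I[...,0])&(abs(z-.018)<.005)
dark[235:]=0
n,l,s_,ce=cv2.connectedComponentsWithStats(dark.astype(np.uint8))
for k in range(1,n):
    if s_[k,4]>400:
        q=W[l==k];cn=max(cv2.findContours((l==k).astype(np.uint8),0,1)[0],key=len)[:,0];p=np.array([plane(c,u,v,.018) for u,v in cn])
        print(s_[k],np.median(q[:,2]),cv2.minAreaRect((q[:,:2]*1000).astype(np.float32)),cv2.minAreaRect((p[:,:2]*1000).astype(np.float32)))
E
```

```text
t 15.4 pos [0.4236 0.3065 0.1903] yaw -0.6095 tilt [-0.0024 -0.002 ] F [ 0.6 -0.8  0.3] op 0.0937
t 15.45 pos [0.4238 0.3061 0.1907] yaw -0.6105 tilt [-0.0018 -0.0016] F [ 0.1  0.4 -1. ] op 0.0941
[ 234   83   43  112 4160] 0.018025890575517366 ((446.62115478515625, 339.3642578125), (148.91632080078125, 55.304405212402344), 54.877376556396484) ((446.6612243652344, 339.38482666015625), (148.67161560058594, 55.151771545410156), 54.87080001831055)
[ 306  105   37   82 2308] 0.018079630958453177 ((519.1122436523438, 279.4630432128906), (110.03142547607422, 40.0018196105957), 52.6870231628418) ((519.0306396484375, 279.4680480957031), (110.04700469970703, 39.708030700683594), 52.62027359008789)
```

View pics/wrist10.png

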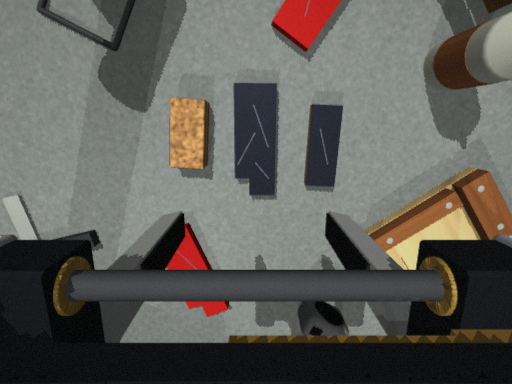

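The board is at (0.4466, 0.3394), top at 0.018, long axis at 54.9°, with the plain end away from the robot (top in this picture, (256,83)) and the notch at (241,188). I'll descend above it with a 76 mm opening to clear the cork block and the offcut.

>>> jog_arm([
  [[1.2, 1.7, -2], 0, -0.62],
  [[1.1, 1.6, -4], 0, -0.62],
  [[0, 0, -4], 0, -0.62],
  [[0, 0, -3], 0, -0.62],
  [[0, 0, -2], 0, -0.62],
  [[0, 0, 0], 0, -0.62],
  [[0, 0, 0], 0, -0.62],
])

```text
t: 16.32
ee_pos: [0.4482, 0.3395, 0.0425]
eef_rot: [0.887, 0.462, 0.001, 0.0]
contact_force: [-0.5, 0.5, -0.3]
opening: 0.0761
```

```bash
python3 - <<'E'
from yaw import *
st();c=grab('wrist','wrist11');st();c2=grab('side','side11')
cv2.imwrite('pics/p11.png',np.hstack([cv2.resize(c['img'][:,:,::-1],(400,300)),cv2.resize(c2['img'][240:375,215:360,::-1],(400,300),interpolation=2)]))
W=cloud(c);z=W[...,2]
I=c['img'].astype(int);dark=(I.sum(2)<230)&(I[...,2]>=I[...,0])&(abs(z-.018)<.004)
n,l,s_,ce=cv2.connectedComponentsWithStats(dark.astype(np.uint8))
for k in range(1,n):
    if s_[k,4]>400:
        q=W[l==k]; print(s_[k],cv2.minAreaRect((q[:,:2]*1000).astype(np.float32)))
g=(z>.06)&(z<.1)&(I.sum(2)>200)
print('tip z low',np.percentile(z[g],[1,5]) if g.any() else None)
for u in range(185,330,4):
    v=[v for v in range(190,262) if .05<z[v,u]<.13]
    if v: print(u,v[0],W[v[0],u].round(3))
E
```

```text
t 16.32 pos [0.4482 0.3395 0.0425] yaw -0.6113 tilt [0.0013 0.0006] F [-0.5  0.5 -0.3] op 0.0761
t 16.38 pos [0.4483 0.3398 0.0428] yaw -0.6109 tilt [0.0019 0.001 ] F [ 0.2 -0.6  0.1] op 0.0762
[ 220  113   67  157 9146] ((448.5603332519531, 342.0478515625), (142.4815673828125, 55.544166564941406), 54.87058639526367)
[ 335  145   55  115 4048] ((521.0596313476562, 281.8467102050781), (104.64742279052734, 40.471473693847656), 52.84816360473633)
tip z low [0.08168512 0.08303504]
185 213 [0.417 0.373 0.086]
189 212 [0.419 0.372 0.084]
193 211 [0.421 0.37  0.083]
197 216 [0.42  0.366 0.081]
313 213 [0.484 0.323 0.081]
317 212 [0.487 0.323 0.084]
321 213 [0.489 0.322 0.086]
325 214 [0.49  0.321 0.089]
329 215 [0.492 0.32  0.09 ]
```

View pics/p11.png

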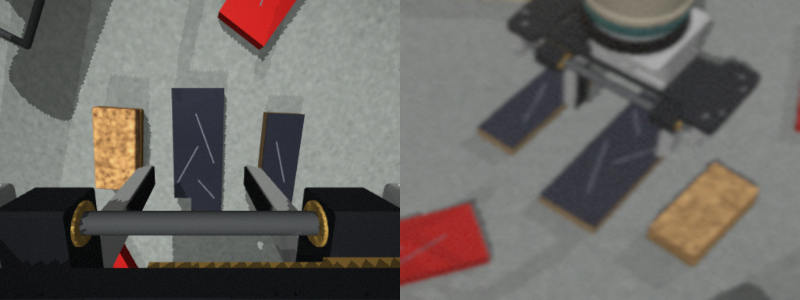

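>>> jog_arm([
  [[-0.1, 0.1, -2], 0, -0.62],
  [[0, 0, -2.5], 0, -0.62],
  [[0, 0, -2], 0, -0.62],
  [[0, 0, -0.9], 0, -0.62],
  [[0, 0, 0], 0, -0.62],
])

```text
t: 17.05
ee_pos: [0.4464, 0.3409, -0.0322]
eef_rot: [0.887, 0.462, 0.0, 0.0]
contact_force: [0.2, 0.7, -0.3]
opening: 0.076
```

```bash
python3 - <<'E'
from yaw import *
st();c=grab('wrist','wrist12');st()
cv2.imwrite('pics/p12.png',cv2.resize(c['img'][60:300,130:400,::-1],None,fx=2.4,fy=2.4,interpolation=2))
E
```

```text
t 17.05 pos [ 0.4464  0.3409 -0.0322] yaw -0.61 tilt [ 0.0001 -0.    ] F [ 0.2  0.7 -0.3] op 0.076
t 17.1 pos [ 0.4468  0.3412 -0.0317] yaw -0.61 tilt [0.0011 0.0005] F [-0.5  0.2  0.4] op 0.0757
```

View pics/p12.png

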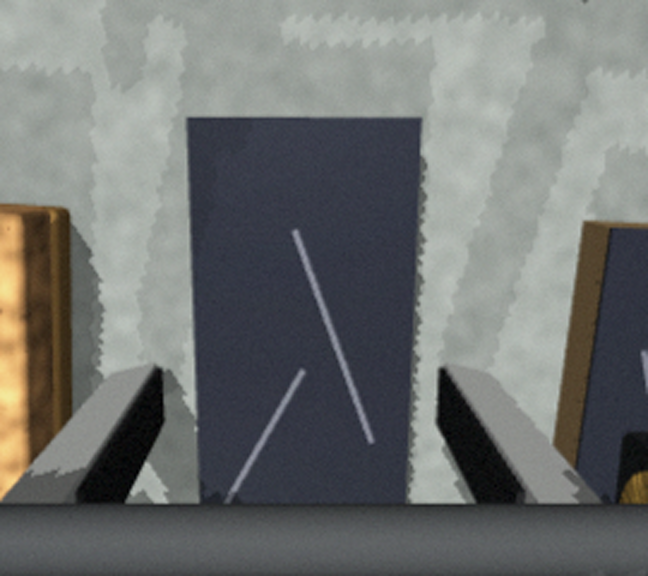

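The fingers straddle the board, clear of both neighbours. Closing, then lifting.

>>> jog_arm([
  [[0, 0, 0], 0, -0.3],
  [[0, 0, 0], 0, 0],
  [[0, 0, 0], 0, 0.5],
  [[0, 0, 0], 0, 0.5],
  [[0, 0, 0], 0, 0.5],
  [[0, 0, 0], 0, 0.5],
  [[0, 0, 0.5], 0, 0.5],
  [[0, 0, 1.5], 0, 0.5],
  [[0, 0, 2], 0, 0.5],
  [[0, 0, 3], 0, 0.5],
  [[0, 0, 3], 0, 0.5],
  [[0, 0, 0], 0, 0.5],
])

```text
t: 18.6
ee_pos: [0.4482, 0.3421, 0.0704]
eef_rot: [0.887, 0.462, 0.003, -0.0]
contact_force: [0.2, -0.5, -0.9]
opening: 0.0558
```

```bash
python3 - <<'E'
from yaw import *
st();c=grab('wrist','wrist13');st();c2=grab('side','side13')
cv2.imwrite('pics/p13.png',np.hstack([cv2.resize(c['img'][:,:,::-1],(400,300)),cv2.resize(c2['img'][210:375,195:360,::-1],(400,300),interpolation=2)]))
W=cloud(c);z=W[...,2];I=c['img'].astype(int)
b=(I.sum(2)<230)&(z>.08)&(z<.14);b[:90]=0;b[262:]=0;b[:,:205]=0;b[:,310:]=0
n,l,s_,ce=cv2.connectedComponentsWithStats(b.astype(np.uint8));k=1+np.argmax(s_[1:,4]);q=W[l==k]
print(s_[k],np.percentile(q[:,2],[2,50,98]),cv2.minAreaRect((q[:,:2]*1000).astype(np.float32)))
A=np.c_[q[:,:2],np.ones(len(q))];print('plane',np.linalg.lstsq(A,q[:,2],rcond=None)[0])
E
```

```text
t 18.6 pos [0.4482 0.3421 0.0704] yaw -0.61 tilt [0.0052 0.0031] F [ 0.2 -0.5 -0.9] op 0.0558
t 18.65 pos [0.4468 0.3412 0.0686] yaw -0.61 tilt [0.0021 0.0012] F [-0.7 -0.7 -1.5] op 0.0557
[  205   110   102   152 13607] [0.11895226 0.12025152 0.12491131] ((462.71282958984375, 362.8277893066406), (95.10722351074219, 58.86003494262695), 55.058692932128906)
plane [-0.002333   -0.00659602  0.12398328]
```

View pics/p13.png

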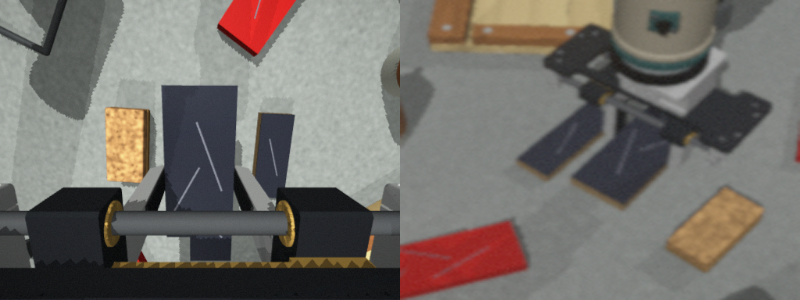

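```bash
python3 - <<'E'
from yaw import *
for n,b in (('scene0',(310,245,345,285)),('side0',(165,245,200,292))):
    W=cloud(load(n))[b[1]:b[3],b[0]:b[2]].reshape(-1,3);q=W[W[:,2]>.03];print(n,np.percentile(q,[2,50,98],axis=0).round(3),np.median(q[q[:,2]>.15],axis=0))
E
```

```text
scene0 [[0.692 0.241 0.035]
 [0.729 0.269 0.109]
 [0.758 0.314 0.162]] [0.71573712 0.27135878 0.16206972]
side0 [[0.679 0.259 0.034]
 [0.703 0.291 0.107]
 [0.736 0.305 0.162]] [0.70926718 0.27622253 0.16126714]
```

The bottle at (0.71, 0.27) is clear of the path. I'll carry the board to above the jig.

>>> jog_arm([
  [[0.5, -1.5, 0], 0.03, 0.5],
  [[1, -3, 0], 0.07, 0.5],
  [[1.6, -3.5, 0], 0.07, 0.5],
  [[1.6, -3.5, 0], 0.07, 0.5],
  [[1.6, -3.5, 0], 0.07, 0.5],
  [[1.6, -3.5, 0], 0.07, 0.5],
  [[1.6, -3.5, 0], 0.07, 0.5],
  [[1.6, -3.5, 0], 0.07, 0.5],
  [[1.6, -3, 0], 0.07, 0.5],
  [[1.2, -2, 0], 0.02, 0.5],
  [[0.2, -0.6, 0], 0, 0.5],
  [[0, 0, 0], 0, 0.5],
  [[0, 0, 0], 0, 0.5],
])

```text
t: 20.32
ee_pos: [0.5863, 0.0308, 0.0672]
eef_rot: [0.707, 0.707, -0.0, -0.001]
contact_force: [0.5, 0.2, -1.1]
opening: 0.0558
```

```bash
cat > jm.py <<'E'
from yaw import *
import sys
def jig(tag,zb=None):
    c=load(tag);W=cloud(c);z=W[...,2];I=c['img'].astype(int)
    brown=(I[...,0]>60)&(I[...,0]-I[...,1]>30)&(I[...,0]>1.6*I[...,1])&(abs(z-.040)<.003)
    n,l,s_,ce=cv2.connectedComponentsWithStats(brown.astype(np.uint8))
    for k in range(1,n):
        if s_[k,4]>300:
            q=W[l==k];print('brown',s_[k],cv2.minAreaRect((q[:,:2]*1000).astype(np.float32)),np.median(q[:,2]).round(4))
    d=(I.sum(2)<260)&(I[...,2]>=I[...,0]-3)&(z>(zb or .036)-.006)&(z<(zb or .036)+.006);d[262:]=0
    n,l,s_,ce=cv2.connectedComponentsWithStats(d.astype(np.uint8))
    for k in range(1,n):
        if s_[k,4]>800:
            q=W[l==k];print('dark',s_[k],cv2.minAreaRect((q[:,:2]*1000).astype(np.float32)),np.median(q[:,2]).round(4))
E
python3 - <<'E'
from jm import *
st();c=grab('wrist','wrist14');st();jig('wrist14',.12)
E
```

```text
t 20.32 pos [0.5863 0.0308 0.0672] yaw 0.0006 tilt [-0.0013  0.0005] F [ 0.5  0.2 -1.1] op 0.0558
t 20.38 pos [0.5865 0.0309 0.0674] yaw 0.0009 tilt [-0.0008  0.0004] F [ 0.1 -0.6 -0.2] op 0.0555
dark [  206   110    99   152 13487] ((586.4308471679688, 56.258304595947266), (58.9882926940918, 95.11894226074219), 0.08358041197061539) 0.1169
```

View pics/wrist14.png

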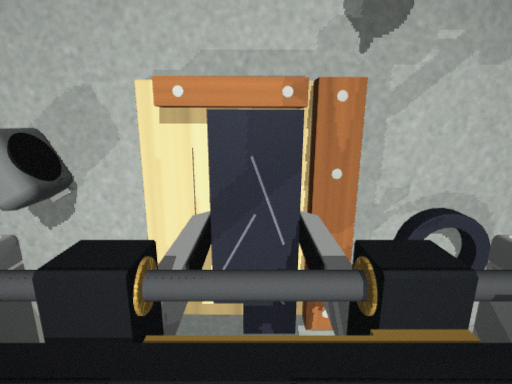

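```bash
sed -i 's/brown=.*/brown=(I[...,0]-I[...,2]>70)\&(I[...,1]<130)\&(abs(z-.040)<.004)/' jm.py; python3 - <<'E'
from jm import *
c=load('wrist14');print(c['img'][90,230],c['img'][150,335],c['img'][200,180],cloud(c)[90,230],cloud(c)[150,335],cloud(c)[180,175])
jig('wrist14',.12)
E
```

```text
[188 123  70] [154  96  54] [244 231 169] [0.5661019  0.12240586 0.04019017] [0.6551588  0.07360746 0.04075288] [0.50981693 0.04260227 0.01814503]
brown [ 152   76  157   31 4276] ((566.2652587890625, 121.62489318847656), (23.72186851501465, 127.00482940673828), 89.93248748779297) 0.0399
brown [ 312   77   55  183 6951] ((657.5430908203125, 51.96540832519531), (161.63546752929688, 39.928863525390625), 89.73722839355469) 0.0399
brown [309 302  23  28 401] ((651.6074829101562, -90.04093933105469), (22.26949691772461, 31.791004180908203), 1.1264878511428833) 0.0402
dark [  206   110    99   152 13487] ((586.4308471679688, 56.258304595947266), (58.9882926940918, 95.11894226074219), 0.08358041197061539) 0.1169
```

Jig corner measured at about (0.6378, 0.1096), with its axes along the world's. The board is 5–6 mm short of the stop and 22 mm off the fence. Lowering.

>>> jog_arm([
  [[0, 0, -2], 0, 0.5],
  [[0, 0, -2.5], 0, 0.5],
  [[0, 0, -2], 0, 0.5],
  [[0, 0, -1], 0, 0.5],
  [[0, 0, -0.2], 0, 0.5],
  [[0, 0, -0.2], 0, 0.5],
  [[0, 0, 0], 0, 0.5],
])

```text
t: 21.25
ee_pos: [0.5878, 0.0299, -0.0107]
eef_rot: [0.707, 0.707, 0.0, 0.0]
contact_force: [-0.7, -0.1, -1.3]
opening: 0.0554
```

>>> jog_arm([
  [[0, 0, -0.1], 0, 0.5],
  [[0, 0, -0.1], 0, 0.5],
  [[0, 0, -0.1], 0, 0.5],
  [[0, 0, 0], 0, 0.5],
])

```text
t: 21.75
ee_pos: [0.5874, 0.0298, -0.0137]
eef_rot: [0.707, 0.707, 0.0, 0.0]
contact_force: [-0.7, -0.2, 5.0]
opening: 0.0556
```

>>> jog_arm([
  [[0, 0.2, 0], 0, 0.5],
  [[0, 0.2, 0], 0, 0.5],
  [[0, 0, 0], 0, 0.5],
])

```text
t: 22.12
ee_pos: [0.5881, 0.0333, -0.0137]
eef_rot: [0.707, 0.707, 0.0, 0.001]
contact_force: [-0.3, -2.1, 5.7]
opening: 0.0559
```

>>> jog_arm([
  [[0, 0.1, 0], 0, 0.5],
  [[0, 0.1, 0], 0, 0.5],
  [[0, 0, 0], 0, 0.5],
])

```text
t: 22.5
ee_pos: [0.5883, 0.0352, -0.0137]
eef_rot: [0.707, 0.707, 0.0, 0.001]
contact_force: [-0.1, -3.1, 5.3]
opening: 0.0556
```

>>> jog_arm([
  [[0, 0.1, 0], 0, 0.5],
  [[0, 0.1, 0], 0, 0.5],
  [[0, 0, 0], 0, 0.5],
])

```text
t: 22.88
ee_pos: [0.5883, 0.0359, -0.0137]
eef_rot: [0.707, 0.708, -0.0, 0.002]
contact_force: [-0.1, -6.7, 4.9]
opening: 0.0551
```

It is in contact with the stop at the expected place (plain end at 0.1097). I'll release and rise to inspect.

>>> jog_arm([
  [[0, 0, 0], 0, -0.36],
  [[0, 0, 0], 0, -0.36],
  [[0, 0, 0], 0, -0.36],
  [[0, 0, 1], 0, -0.36],
  [[0, 0, 2], 0, -0.36],
  [[0, 0, 4], 0, -0.36],
  [[-3, -2, 4], 0, 0.5],
  [[-3, -2, 2], 0, 1],
  [[0, 0, 0], 0, 1],
  [[0, 0, 0], 0, 1],
])

```text
t: 24.12
ee_pos: [0.5278, -0.0019, 0.1158]
eef_rot: [0.707, 0.707, 0.001, 0.0]
contact_force: [1.0, 0.0, -0.2]
opening: 0.0273
```

```bash
python3 - <<'E'
from jm import *
st();c=grab('wrist','wrist15');st();jig('wrist15',.036)
E
```

```text
t 24.12 pos [ 0.5278 -0.0019  0.1158] yaw -0.0003 tilt [0.0013 0.0004] F [ 1.   0.  -0.2] op 0.0273
t 24.18 pos [ 0.5277 -0.0017  0.1153] yaw 0.0001 tilt [0.0002 0.0004] F [-0.1 -0.6 -0.4] op 0.0232
brown [ 228   48  133   26 3241] ((565.85595703125, 121.63928985595703), (23.121490478515625, 127.42522430419922), 89.96983337402344) 0.0399
brown [ 353   49   59  191 6177] ((657.2619018554688, 34.48015213012695), (195.3826446533203, 40.08732223510742), 89.6759262084961) 0.0399
dark [ 285   75   60  144 6983] ((587.9774169921875, 34.81682205200195), (148.58677673339844, 56.055171966552734), 89.64759826660156) 0.036
```

View pics/wrist15.png

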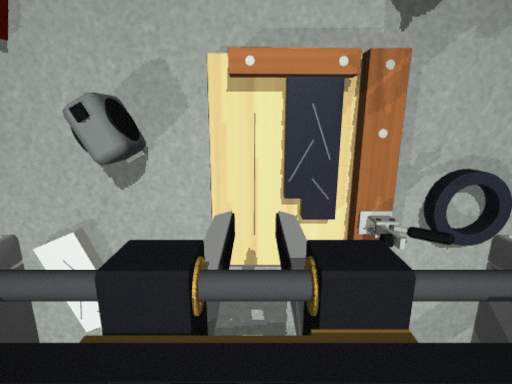

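The board is flat on the base, plain end at the stop (y end ≈0.109), yaw within 0.3° of the jig and 21–22 mm from the fence. I'll set the closed fingers down behind its near edge and push +x.

>>> jog_arm([
  [[0.5, 1.9, 0], 0, 1],
  [[0.5, 1.9, -2], 0, 1],
  [[0, 0, -3], 0, 1],
  [[0, 0, -3], 0, 1],
  [[0, 0, -2.5], 0, 1],
  [[0, 0, -1.5], 0, 1],
  [[0, 0, -0.7], 0, 1],
  [[0, 0, 0], 0, 1],
  [[0, 0, 0], 0, 1],
])

```text
t: 25.3
ee_pos: [0.5381, 0.0359, -0.0106]
eef_rot: [0.707, 0.707, 0.001, 0.001]
contact_force: [0.5, 0.0, 0.8]
opening: 0.0005
```

>>> jog_arm([
  [[0.4, 0, 0], 0, 1],
  [[0.3, 0, 0], 0, 1],
  [[0.3, 0, 0], 0, 1],
  [[0.3, 0, 0], 0, 1],
  [[0.3, 0, 0], 0, 1],
  [[0.3, 0, 0], 0, 1],
  [[0.3, 0, 0], 0, 1],
  [[0.3, 0, 0], 0, 1],
  [[0, 0, 0], 0, 1],
])

```text
t: 26.42
ee_pos: [0.563, 0.0358, -0.0114]
eef_rot: [0.707, 0.707, 0.0, 0.0]
contact_force: [-0.4, -0.4, -0.2]
opening: 0.0007
```

```bash
python3 - <<'E'
from jm import *
st();c=grab('wrist','wrist16');jig('wrist16',.036)
cv2.imwrite('pics/p16.png',cv2.resize(c['img'][30:300,150:470,::-1],None,fx=2.2,fy=2.2,interpolation=2))
E
```

```text
t 26.43 pos [ 0.563   0.0358 -0.0114] yaw -0.0 tilt [ 0.0011 -0.    ] F [-0.4 -0.4 -0.2] op 0.0007
brown [ 145   63  231   45 9553] ((566.3185424804688, 122.0786361694336), (23.596057891845703, 127.42362976074219), 89.97908020019531) 0.0399
brown [  370    64    93   206 13046] ((657.8170166015625, 70.98204040527344), (124.33120727539062, 40.642433166503906), 89.83859252929688) 0.0399
brown [ 362  302   63   41 1165] ((656.9642944335938, -30.02831268310547), (40.02206802368164, 32.0793571472168), 1.0293625593185425) 0.04
dark [  272   109    98   153 11718] ((602.0985107421875, 61.075401306152344), (96.65877532958984, 56.54244613647461), 89.6796646118164) 0.036
```

View pics/p16.png

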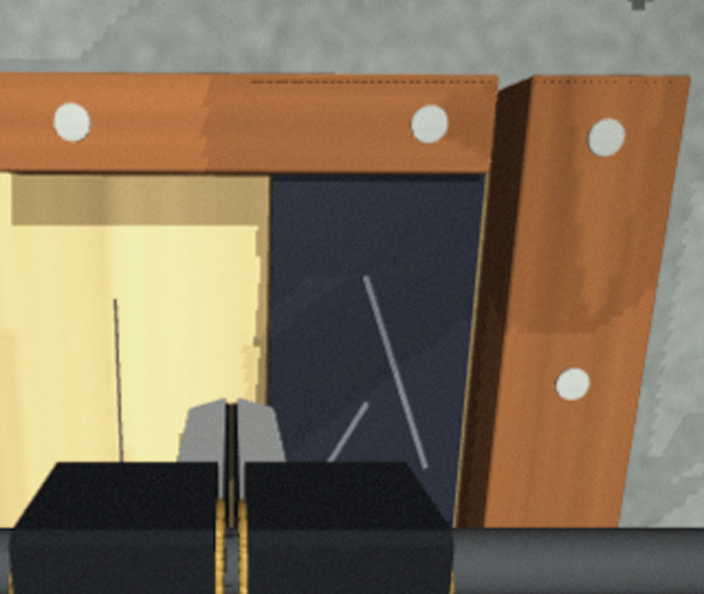

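The push is working: the board is at x=0.602, still square, with about 7 mm to go.

>>> jog_arm([
  [[0.2, 0, 0], 0, 1],
  [[0.2, 0, 0], 0, 1],
  [[0.2, 0, 0], 0, 1],
  [[0.1, 0, 0], 0, 1],
  [[0, 0, 0], 0, 1],
])

```text
t: 27.1
ee_pos: [0.5695, 0.0358, -0.0114]
eef_rot: [0.707, 0.707, 0.0, 0.0]
contact_force: [-2.1, -0.4, 2.5]
opening: 0.0004
```

>>> jog_arm([
  [[0.1, 0, 0], 0, 1],
  [[0.1, 0, 0], 0, 1],
  [[0, 0, 0], 0, 1],
])

```text
t: 27.48
ee_pos: [0.5707, 0.0359, -0.0114]
eef_rot: [0.707, 0.707, -0.0, -0.0]
contact_force: [-2.6, -1.0, 3.2]
opening: 0.0005
```

>>> jog_arm([
  [[0.1, 0, 0], 0, 1],
  [[0.1, 0, 0], 0, 1],
  [[0, 0, 0], 0, 1],
])

```text
t: 27.85
ee_pos: [0.5707, 0.0359, -0.0115]
eef_rot: [0.707, 0.707, -0.002, -0.002]
contact_force: [-5.7, -0.2, 5.4]
opening: 0.0003
```

```bash
python3 - <<'E'
from jm import *
st();c=grab('wrist','wrist17');jig('wrist17',.036)
cv2.imwrite('pics/p17.png',cv2.resize(c['img'][30:300,150:470,::-1],None,fx=2.2,fy=2.2,interpolation=2))
E
```

```text
t 27.85 pos [ 0.5707  0.0359 -0.0115] yaw 0.0002 tilt [-0.0045  0.    ] F [-5.7 -0.2  5.4] op 0.0003
brown [ 130   63  232   46 9529] ((566.18359375, 121.96387481689453), (23.634798049926758, 127.75982666015625), 89.78636932373047) 0.0399
brown [  358    64    92   206 13092] ((657.7330932617188, 71.21796417236328), (123.81696319580078, 40.74946594238281), 89.78753662109375) 0.0399
brown [358 302  56  20 999] ((658.7726440429688, -21.250064849853516), (15.660531044006348, 36.49652862548828), 89.31275177001953) 0.04
dark [  272   109    99   153 11764] ((609.8410034179688, 61.091392517089844), (96.32850646972656, 56.71173095703125), 89.42662048339844) 0.036
```

View pics/p17.png

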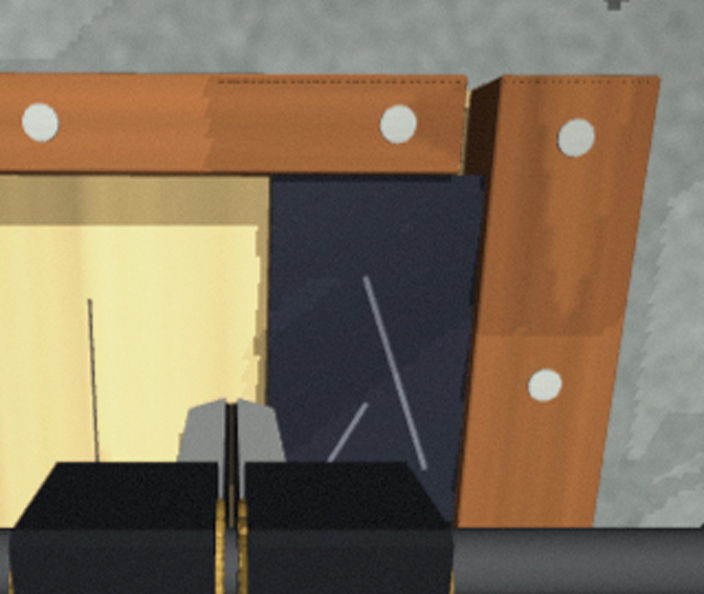

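It has stopped against the fence (force rising, no more motion). I'll back off and inspect from above.

>>> jog_arm([
  [[-0.5, 0, 0], 0, 1],
  [[-1, 0, 0.5], 0, 1],
  [[-1, 0, 3], 0, 1],
  [[0, -2, 4], 0, 1],
  [[0, -3, 5], 0, 1],
  [[0, -2, 1], 0, 1],
  [[0, 0, 0], 0, 1],
  [[0, 0, 0], 0, 1],
])

```text
t: 28.9
ee_pos: [0.5469, -0.0333, 0.1219]
eef_rot: [0.707, 0.707, -0.001, -0.002]
contact_force: [-0.9, 0.1, -0.3]
opening: 0.0003
```

```bash
python3 - <<'E'
from jm import *
st();c=grab('wrist','wrist18');jig('wrist18',.036)
cv2.imwrite('pics/p18.png',cv2.resize(c['img'][20:270,200:460,::-1],None,fx=2.4,fy=2.4,interpolation=2))
E
```

```text
t 28.9 pos [ 0.5469 -0.0333  0.1219] yaw -0.0003 tilt [-0.003   0.0014] F [-0.9  0.1 -0.3] op 0.0003
brown [ 208   14  134   27 3294] ((566.057861328125, 121.41614532470703), (23.47918701171875, 127.66171264648438), 89.55208587646484) 0.0398
brown [ 337   14   56  206 6427] ((657.0099487304688, 30.028114318847656), (205.42237854003906, 39.72262191772461), 89.66908264160156) 0.0399
brown [335 213  37  35 894] ((656.6433715820312, -85.6943130493164), (39.03373718261719, 41.56501007080078), 0.11202813684940338) 0.0401
dark [ 287   42   61  149 7300] ((609.500732421875, 34.50345230102539), (149.68003845214844, 56.03385543823242), 89.79290771484375) 0.0359
```

View pics/p18.png

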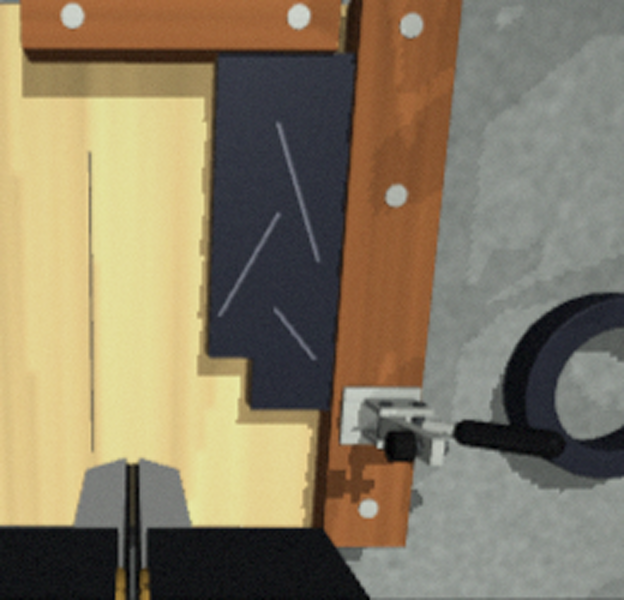

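The board looks flush: edge at x=0.6375 against fence 0.637, plain end at y=0.1094 against stop 0.1096, board yaw 89.8° against fence 89.7°. I'll raise clear and make the final checks, including from the other cameras.

>>> jog_arm([
  [[1, 0, 3], 0, 1],
  [[1.5, 0.5, 4], 0, 1],
  [[0, 0, 0], 0, 1],
  [[0, 0, 0], 0, 1],
])

```text
t: 29.45
ee_pos: [0.5719, -0.0283, 0.1917]
eef_rot: [0.707, 0.707, -0.001, -0.001]
contact_force: [-0.2, 0.0, -0.8]
opening: 0.0002
```

```bash
python3 - <<'E'
from jm import *
st();c=grab('wrist','wrist19');jig('wrist19',.036)
W=cloud(c);z=W[...,2];I=c['img'].astype(int)
# edge profile: per-row board right edge vs fence left edge (z jump .036->.040)
d=(I.sum(2)<260)&(I[...,2]>=I[...,0]-3)&(abs(z-.036)<.004)
f=(I[...,0]-I[...,2]>70)&(I[...,1]<130)&(abs(z-.040)<.0035)
for y in (.10,.07,.04,.01,-.02,-.037):
    a=W[d&(abs(W[...,1]-y)<.004)&(W[...,0]>.56)];b=W[f&(abs(W[...,1]-y)<.004)&(W[...,0]>.63)]
    print(y,'board',a[:,0].max().round(4),'fence',b[:,0].min().round(4))
for x in (.59,.61,.625):
    a=W[d&(abs(W[...,0]-x)<.004)&(W[...,1]<.12)];b=W[f&(abs(W[...,0]-x)<.004)&(W[...,1]>.1)]
    print(x,'board',a[:,1].max().round(4),'stop',b[:,1].min().round(4))
s=grab('scene','scene19');e=grab('side','side19')
diff=lambda a,b:cv2.absdiff(load(a)['img'],b['img'])
o=np.hstack([cv2.resize(s['img'][:,:,::-1],(400,300)),cv2.resize(e['img'][:,:,::-1],(400,300))]);o2=np.hstack([cv2.resize(diff('scene0',s),(400,300)),cv2.resize(diff('side0',e),(400,300))])
cv2.imwrite('pics/p19.png',np.vstack([o,o2]))
E
```

```text
t 29.45 pos [ 0.5719 -0.0283  0.1917] yaw 0.001 tilt [-0.0035  0.0007] F [-0.2  0.  -0.8] op 0.0002
brown [ 197   40  107   21 2092] ((566.1094360351562, 121.5307388305664), (23.02029800415039, 127.27493286132812), 89.87110900878906) 0.0399
brown [ 304   41   40  165 4155] ((657.2930908203125, 29.72052764892578), (204.26248168945312, 39.64311599731445), 89.74824523925781) 0.0399
brown [303 198  30  31 634] ((656.738037109375, -84.00421142578125), (38.59009552001953, 43.09918212890625), 0.698052167892456) 0.0401
dark [ 263   63   46  119 4699] ((609.75146484375, 34.07939529418945), (147.99407958984375, 55.509803771972656), 89.9278335571289) 0.036
0.1 board 0.6371 fence 0.6384
0.07 board 0.6372 fence 0.6384
0.04 board 0.6373 fence 0.6379
0.01 board 0.6371 fence 0.6376
-0.02 board 0.6371 fence 0.6375
-0.037 board 0.6363 fence 0.6379
0.59 board 0.1079 stop 0.1102
0.61 board 0.108 stop 0.1104
0.625 board 0.1079 stop 0.1103
```

View pics/p19.png

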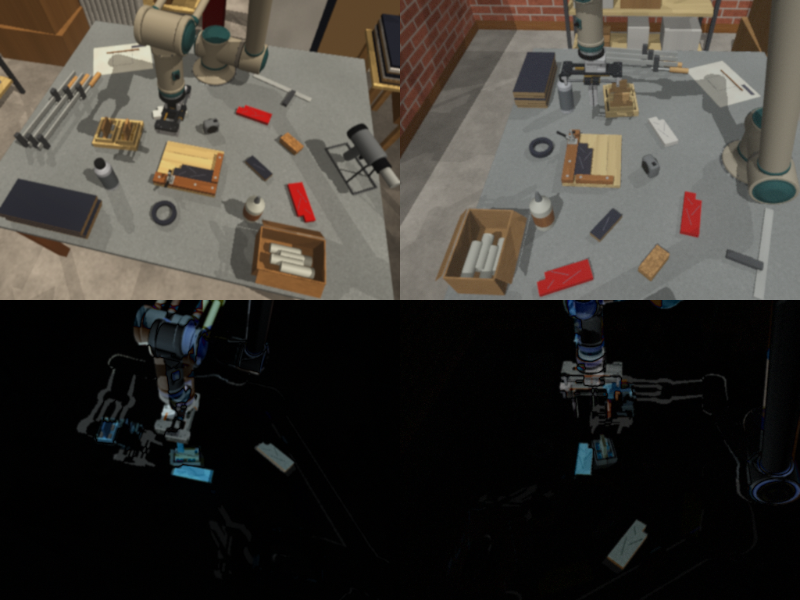

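The last checks put the board 0–1 mm off the fence. The gap at the stop reads 0.3–1 mm, and up to 2.3 mm raw at this coarse range, which is ambiguous. Nothing else has moved. I'll give a gentle +y seating push on the notched end.

>>> jog_arm([
  [[2.2, -2, 0], 0, 1],
  [[2.2, -1.5, 0], 0, 1],
  [[0, 0, -4], 0, 1],
  [[0, 0, -4], 0, 1],
  [[0, 0, -4], 0, 1],
  [[0, 0, -3], 0, 1],
  [[0, 0, -2], 0, 1],
  [[0, 0, 0], 0, 1],
])

```text
t: 30.6
ee_pos: [0.6146, -0.0637, 0.0211]
eef_rot: [0.707, 0.707, -0.002, -0.002]
contact_force: [0.3, -0.1, 0.8]
opening: 0.0002
```

```bash
python3 - <<'E'
from jm import *
st();c=grab('wrist','wrist20');e=grab('side','side20')
cv2.imwrite('pics/p20.png',np.hstack([cv2.resize(c['img'][:,:,::-1],(400,300)),cv2.resize(e['img'][120:250,180:310,::-1],(400,300),interpolation=2)]))
E
```

```text
t 30.6 pos [ 0.6146 -0.0637  0.0211] yaw -0.0001 tilt [-0.0057  0.0012] F [ 0.3 -0.1  0.8] op 0.0002
```

View pics/p20.png

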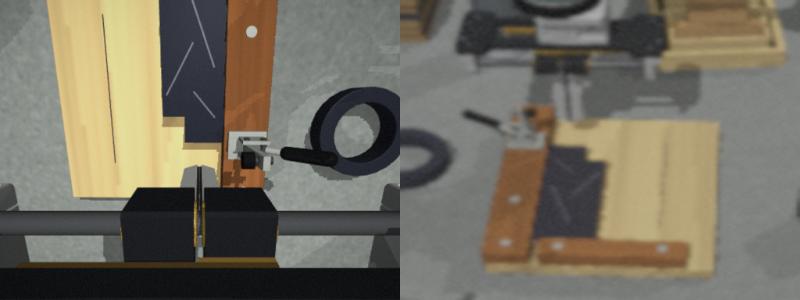

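>>> jog_arm([
  [[0, 0, -1.5], 0, 1],
  [[0, 0, -1], 0, 1],
  [[0, 0, -0.6], 0, 1],
  [[0, 0.5, 0], 0, 1],
  [[0, 0.4, 0], 0, 1],
  [[0, 0, 0], 0, 1],
])

```text
t: 31.45
ee_pos: [0.6176, -0.0547, -0.0069]
eef_rot: [0.707, 0.707, 0.0, 0.0]
contact_force: [0.2, 0.5, -0.7]
opening: 0.0005
```

>>> jog_arm([
  [[0, 0.2, 0], 0, 1],
  [[0, 0.2, 0], 0, 1],
  [[0, 0, 0], 0, 1],
])

```text
t: 31.82
ee_pos: [0.6173, -0.051, -0.0073]
eef_rot: [0.707, 0.707, 0.0, 0.0]
contact_force: [0.9, -1.0, 0.3]
opening: 0.0003
```

>>> jog_arm([
  [[0, 0, -0.3], 0, 1],
  [[0, 0.1, 0], 0, 1],
  [[0, 0.1, 0], 0, 1],
  [[0, 0, 0], 0, 1],
])

```text
t: 32.33
ee_pos: [0.617, -0.0498, -0.0105]
eef_rot: [0.707, 0.707, -0.001, 0.0]
contact_force: [-0.3, -2.9, -0.8]
opening: 0.0005
```

>>> jog_arm([
  [[0, 0.1, 0], 0, 1],
  [[0, 0.1, 0], 0, 1],
  [[0, 0, 0], 0, 1],
])

```text
t: 32.7
ee_pos: [0.6171, -0.0499, -0.0104]
eef_rot: [0.707, 0.708, -0.002, 0.001]
contact_force: [-0.3, -7.6, -1.3]
opening: 0.0003
```

Fully seated: the force rose to 7.6 N with no motion, so the gap was essentially nil. I'll retreat and do the last check.

>>> jog_arm([
  [[0, -0.5, 0], 0, 1],
  [[0, -1, 0.5], 0, 1],
  [[0, 0, 3], 0, 1],
  [[-2, 0, 5], 0, 1],
  [[-2, 0, 6], 0, 1],
  [[-2, 0, 2], 0, 1],
  [[0, 0, 0], 0, 1],
  [[0, 0, 0], 0, 1],
])

```text
t: 33.7
ee_pos: [0.5575, -0.062, 0.1531]
eef_rot: [0.707, 0.707, 0.0, -0.0]
contact_force: [0.6, -0.3, -0.0]
opening: 0.0004
```

```bash
python3 - <<'E'
from jm import *
st();c=grab('wrist','wrist21');jig('wrist21',.036)
s=grab('scene','scene21');e=grab('side','side21')
cv2.imwrite('pics/p21.png',np.hstack([cv2.resize(c['img'][:,:,::-1],(400,300)),cv2.resize(s['img'][120:240,90:290,::-1],(400,300),interpolation=2)]))
E
```

```text
t 33.7 pos [ 0.5575 -0.062   0.1531] yaw -0.0002 tilt [-0.0005  0.0007] F [ 0.6 -0.3 -0. ] op 0.0004
brown [ 202    0  122   19 2112] ((565.6987915039062, 118.41088104248047), (126.92212677001953, 18.22864532470703), 0.20959721505641937) 0.0398
brown [ 322    0   49  188 5356] ((657.5416259765625, 27.86939239501953), (199.2442626953125, 40.15055847167969), 89.61597442626953) 0.0399
brown [320 179  35  36 829] ((656.6148071289062, -84.0588150024414), (44.053462982177734, 38.987525939941406), 89.52082824707031) 0.0401
dark [ 276   21   54  140 6348] ((609.5465698242188, 34.50444030761719), (148.88833618164062, 55.97007751464844), 89.67095947265625) 0.0359
```

View pics/p21.png

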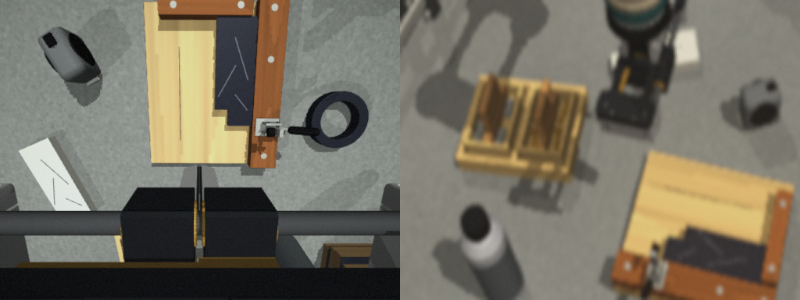

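The board is flush in the corner (edge at x=0.6375 against fence 0.6375, yaw 89.7° against 89.6°), the tray is in its bay and the tool is free. Handing in.

```bash
python3 -c "
from plant import job
print(job.hand_in())"
```

```text
the job is handed in; nothing more can be done
None
```

The job is handed in at about 34 s of the 72 s allowed. No verdict was reported.

**Tray:** I carried it level into the empty bay. It measured within about 1 mm of the bay centre and in line with the bay to about 0.3°. All four nuts were seen inside after release.

**Board:** I laid the dark notched board on the jig, laminate up. I pushed it +x to the fence and +y to the stop with the closed fingers until the force rose (about 6 and 8 N) with no further motion. The last picture showed:

| Check | Board | Jig |
|---|---|---|
| Full-length edge at the fence | x = 0.6375 m | 0.6375 m |
| Plain end at the stop | y ≈ 0.109–0.1095 m | ≈ 0.1095 m |
| Yaw | 89.7° | 89.6° |
| Top height | 0.036 m | 0.036 m expected |

**Everything else:** Comparing the scene and side pictures, taken before the last seating push, with the start pictures showed nothing else moved.

**Checks that disagreed:**
- **Finger height:** The reported TCP height lay about 38–40 mm below the finger ends seen by the wrist and side cameras. My first grasp closed on air above the handle, and I corrected every later height for this.
- **Gap at the stop:** One coarse view read up to 2.3 mm raw, so I added the final +y push. The finger met the end where it was expected and moved it no further.
- **Scene and side cameras:** They differed by about 4 mm on the board position, so I used close wrist views for the final positions.

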